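Put the cutting-table tools back in their fitted trays

ROBOT

A 6-joint arm with a two-finger parallel gripper is mounted at the origin on the work surface. World frame = base frame: x ahead of the robot, y to its left, z up, the work surface at z = 0. Lengths are in mm, angles in rad, forces in N, time in s.
With the tool pointing down it reaches from about 275 to 725 mm from the base axis. Payload 15.9 kg.
Tool frame: the origin (TCP) lies midway between the tips of the shut fingers; the grasp point (between the pads) lies 19 mm behind it; z points along the fingers, y is the direction in which the jaws open and shut (so a half turn about z gives the same grasp; the last joint's range is limited). The gripper opens to 85 mm and grips with 20 to 120 N. Pads are 22 mm wide; open, the fingers measure 114 mm over their backs; the gripper's body (76 mm by 85 mm) begins 54 mm behind the grasp point. The pads swing forward as they close: fully open they stand 13 mm farther back than shut.
Start: joints at [-1.267, 0.213, -0.034, 1.323, 0, 1.571], TCP at [149.568, -477.09, 207.206] pointing down, gripper open.
Joint ranges: [-2.98, 2.98], [-0.74, 1.72], [-1.14, 1.35], [-2.1, 2.04], [-1.57, 1.44], [-3.14, 3.14]. Speed limits (rad/s): [1.89, 1.89, 2.39, 2.57, 3.14, 3.14].

INTERFACE

Orientations are given as a unit quaternion [w, x, y, z].
In Python, from rig import read_state, read_camera, sign_off gives the robot as it stands.
- The arm moves only by the tool arm_command, never from a script. Its argument "rows" is a list of rows, each a list of 3 entries, a list of its own where there are three numbers: the shift along the tool's x, y, z in mm, then the turn, a rotation vector about the tool's x, y, z in degrees, then the gripper's target within -1 to 1 (shut at 1, half-way at 0, fully open at -1). In form: [[[tx, ty, tz], [ax, ay, az], fingers], ...]. A call has 1 to 12 rows; each row is the pose to reach, as a shift and turn from the pose commanded when the call began, along the tool's axes at that moment; what a row does not reach only later rows make up. A row lasts 1/10 s, in which the tool goes at most 50 mm and 8.59 degrees, less where a joint would pass 70% of its speed; a pose out of reach is approached as far as the arm can. A call with a gripper value outside its range is refused whole. The fingers move at their own pace and stop on an object; "grip_force" is the grip in N (left out, the last holds). Time passes only in rows, so rows that repeat a pose let the fingers close. It gives the time, the measured TCP pose, the force and the opening at its end, in the units of the state.
- read_state(): the state, without advancing time (a new reading comes with each control period).
- read_camera(name): name is "scene" or "top"; returns a dict with "color" (384x512x3 uint8, red, green, blue), "fx", "fy", "cx", "cy" (pixels), "view" (4x4, takes a point from world to camera coordinates). Camera axes: x right, y up, looking along -z (the intrinsics and any distortion apply to the point x, -y, -z); pixel columns grow to the right and rows downward; lengths in mm; the calibration is good to about 2 mm. A picture is of the moment at which its call begins. There is no depth.
- sign_off(): hands the job in, once; it reports no verdict.
The state is a dict: "clock": time; "joint_pos": joint angles; "qd": joint speeds; "joint_torque": joint torques, N m; "position": TCP position; "eef_rot": TCP orientation; "force": force on the tool from outside, world axes, zero at the start; "ft_torque": the same for the moment, N m; "opening": finger opening in mm.
Only numpy, scipy, OpenCV 4.12 (cv2) and the standard library are available. Lean on these libraries where they do the work, as an engineer would, in place of code of your own. Each camera call takes 0.05 s, during which the arm holds its last target.

TASK

Marking out is finished: put each of the four tools back into the wooden tray shaped for it - the large round weight in the larger round tray, the small round weight in the smaller round tray, the triangular weight in the triangular tray and the wooden clapper in the long tray - so that each lies flat on the tray's floor, wholly inside the rim. Set them down gently rather than dropping them, and leave the shears and the pin tin where they lie.

Things in the scene. Friction and masses are not known exactly. Their poses are not given: they have to be found in the camera images.
- big_weight: Large round steel pattern weight: disc 72 mm in diameter, 18 mm thick. Black round knob on top at the centre, 24 mm across, 18 to 52 mm above the underside: grip it from above. Origin: centre of the underside, z up. About 0.55 kg. Belongs in the larger round tray.
- small_weight: Small round steel pattern weight: disc 50 mm in diameter, 18 mm thick. Black round knob on top at the centre, 24 mm across, 18 to 52 mm above the underside: grip it from above. Origin: centre of the underside, z up. About 0.28 kg. Belongs in the smaller round tray.
- tri_weight: Triangular steel pattern weight, equilateral, 18 mm thick: sides 23 mm, blunt corners 39 mm from the centre; a corner points along its +x. Black round knob on top at the centre, 24 mm across, 18 to 52 mm above the underside: grip it from above. Origin: centre of the underside, z up. About 0.36 kg. Fits the triangular tray every 120 degrees, corner to corner.
- clapper: Tailor's clapper: plain brown hardwood block 130 (x) by 46 (y) by 38 mm high, edges rounded. Origin: centre of the underside, z up. About 0.17 kg. Grip it across the 46 mm, at mid length, fingertips at least 9 mm above its underside to clear the tray's rim. Belongs in the long tray, either way round.
- big_tray: The larger round tray of pale wood: inside diameter 90 mm, outside 102 mm. Fixed. Grey-lined floor 4 mm above the table; vertical rim 6 mm thick, top 11 mm above the table. Origin: centre of the underside, on the table; z up.
- small_tray: The smaller round tray of pale wood: inside diameter 68 mm, outside 80 mm. Fixed. Grey-lined floor 4 mm above the table; vertical rim 6 mm thick, top 11 mm above the table. Origin: centre of the underside, on the table; z up.
- tri_tray: Triangular tray of pale wood: inside, an equilateral triangle with sides 32 mm from the centre; one corner points along its +x; outer corners about 72 mm from the centre. Fixed. Grey-lined floor 4 mm above the table; vertical rim 6 mm thick, top 11 mm above the table. Origin: centre of the underside, on the table; z up.
- long_tray: The long rectangular tray of pale wood: inside 148 mm (its x) by 64 mm (its y), outside 160 by 76 mm. Fixed. Grey-lined floor 4 mm above the table; vertical rim 6 mm thick, top 11 mm above the table. Origin: centre of the underside, on the table; z up.
- shears: Bystander: a pair of closed tailor's shears lying flat, loose, about 200 mm long and 13 mm high; black finger loops to +x, blades to -x. Origin: at the pivot, on the table.
- pin_tin: Bystander: a closed round aluminium pin tin, loose, 66 mm in diameter, 24 mm high. Origin: centre of the underside.

How it is judged (in metres and radians):
At the end, for the whole second after the job is handed in: Each tool lies in its own tray: centres within 22 mm horizontally, underside under 6.5 mm above the tray's underside (on the 4 mm floor, not on the rim), tilt under 0.05 rad, released, at rest (under 0.02 m/s, 0.2 rad/s); shears and pin tin within 20 mm of where they were (horizontal distance between big_weight and big_tray below 0.022 m and z of big_weight in the frame of big_tray between 0.001 and 0.0065 m and angle between each of big_weight, small_weight, tri_weight, clapper's own z axis and vertical below 0.05 rad and linear speed of each of big_weight, small_weight, tri_weight, clapper below 0.02 m/s and angular speed of each of big_weight, small_weight, tri_weight, clapper below 0.2 rad/s and horizontal distance between small_weight and small_tray below 0.022 m and z of small_weight in the frame of small_tray between 0.001 and 0.0065 m and horizontal distance between tri_weight and tri_tray below 0.022 m and z of tri_weight in the frame of tri_tray between 0.001 and 0.0065 m and horizontal distance between clapper and long_tray below 0.022 m and z of clapper in the frame of long_tray between 0.001 and 0.0065 m and distance of each of shears, pin_tin from where it was at the start of the episode below 0.02 m); the robot touches nothing.
It fails at once if the shears or the pin tin are pushed 20 mm or more from where they lay (distance of any of shears, pin_tin from where it was at the start of the episode above 0.02 m).
It fails at once if the big weight is dropped or thrown (falls out of the fingers at over 0.6 m/s, a drop of about 18 mm) (linear speed of big_weight above 0.6 m/s and contact force between the fingers and big_weight below 0.05 N).
It fails at once if the small weight is dropped or thrown (falls out of the fingers at over 0.6 m/s, a drop of about 18 mm) (linear speed of small_weight above 0.6 m/s and contact force between the fingers and small_weight below 0.05 N).
It fails at once if the tri weight is dropped or thrown (falls out of the fingers at over 0.6 m/s, a drop of about 18 mm) (linear speed of tri_weight above 0.6 m/s and contact force between the fingers and tri_weight below 0.05 N).
It fails at once if the clapper is dropped or thrown (falls out of the fingers at over 0.6 m/s, a drop of about 18 mm) (linear speed of clapper above 0.6 m/s and contact force between the fingers and clapper below 0.05 N).
It also fails if it takes over 102 s, if anything falls off the work surface, if the arm or the gripper's body presses on something with over 40 N, if the wrist force passes 120 N, or if a joint passes its speed limit or range.

## Working session

There is one attempt and no reset: what is moved stays moved. The work goes in short steps, Python scripts to look and compute and a tool call to move; the robot and the scene stay as the last step left them, time stands still between calls to the robot, and variables do not carry over. Pictures are saved under pics/ and viewed, and the job is handed in when it is done.

Besides the shell and the picture viewer there is one more tool, called after ">>>" by a JSON object that holds its "name" and its "arguments". arm_command: Moves the arm, as the interface text tells. Its arguments: {"type":"object","properties":{"rows":{"type":"array","items":{"type":"array"}},"grip_force":{"type":"number"}},"required":["rows"]}

```bash
ls; mkdir -p pics; python3 - <<'E'
from rig import *
import cv2,numpy as np
s=read_state();print(s)
for n in("scene","top"):
    c=read_camera(n);cv2.imwrite(f"pics/{n}0.png",c["color"][:,:,::-1]);np.savez(f"{n}0.npz",**c)
    print(n,{k:c[k] for k in c if k!="color"})
E
```

```text
pics
{'clock': 0.0, 'joint_pos': array([-1.26702063e+00,  2.13379531e-01, -3.50845423e-02,  1.32350638e+00,
       -4.49328172e-06,  1.57080777e+00]), 'qd': array([-0.00105212, -0.0007536 , -0.00083884, -0.00097824, -0.00037969,
       -0.00040448]), 'joint_torque': array([-4.08275344e-03, -6.86153626e+01,  4.87120843e+01,  1.72057439e-02,
        5.03083049e-05,  2.60775244e-05]), 'position': array([ 149.44582401, -476.73961329,  206.69440923]), 'eef_rot': array([-5.79963127e-04,  9.88487895e-01,  1.51298831e-01, -9.10492700e-05]), 'force': array([ 0.24271976, -0.87766052,  0.74030691]), 'ft_torque': array([-0.00578315, -0.04480041,  0.01495337]), 'opening': 85.58203352815853}
scene {'fx': 352.80445549737607, 'fy': 352.80445549737607, 'cx': 250.4508534092521, 'cy': 193.65545760608634, 'view': array([[ 7.39500531e-01,  6.72971220e-01, -1.57702813e-02,
        -3.98091590e+02],
       [-5.55789949e-01,  6.23617018e-01,  5.49726612e-01,
         2.68548149e+02],
       [ 3.79784804e-01, -3.97758157e-01,  8.35195756e-01,
        -1.36603241e+03],
       [ 0.00000000e+00,  0.00000000e+00,  0.00000000e+00,
         1.00000000e+00]])}
top {'fx': 426.36824160375375, 'fy': 426.36824160375375, 'cx': 249.94826175548434, 'cy': 194.3571096030397, 'view': array([[-1.48537293e-02, -9.99881199e-01,  4.11755121e-03,
         1.04646392e+01],
       [ 9.87475907e-01, -1.40223110e-02,  1.57145499e-01,
        -5.46323476e+02],
       [-1.57069092e-01,  6.40017932e-03,  9.87566878e-01,
        -1.04193044e+03],
       [ 0.00000000e+00,  0.00000000e+00,  0.00000000e+00,
         1.00000000e+00]])}
```

View pics/top0.png

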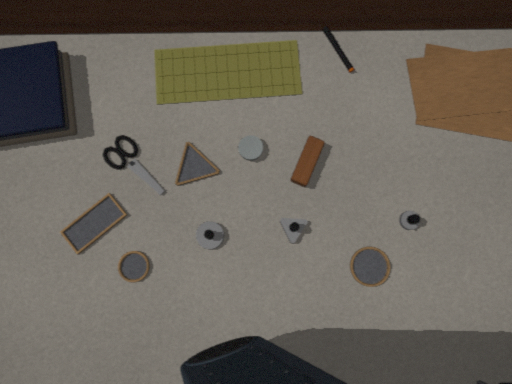

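View pics/scene0.png

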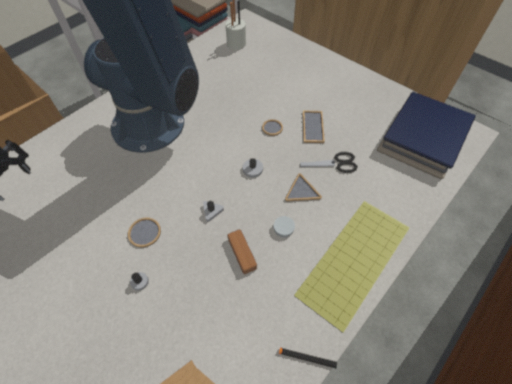

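```bash
cat > h.py <<'E'
import numpy as np,cv2
def load(n): 
    return dict(np.load(n,allow_pickle=True))
def proj(c,P):
    P=np.atleast_2d(P).astype(float);V=c["view"];q=P@V[:3,:3].T+V[:3,3]
    return np.c_[c["cx"]+c["fx"]*q[:,0]/-q[:,2], c["cy"]+c["fy"]*-q[:,1]/-q[:,2]]
def unproj(c,uv,z):
    uv=np.atleast_2d(uv).astype(float);V=c["view"];R=V[:3,:3];o=-R.T@V[:3,3]
    d=np.c_[(uv[:,0]-c["cx"])/c["fx"],-(uv[:,1]-c["cy"])/c["fy"],-np.ones(len(uv))]@R
    t=(z-o[2])/d[:,2];return o+t[:,None]*d
E
python3 - <<'E'
from h import *
c=load("top0.npz")
im=c["color"][:,:,::-1]
cv2.imwrite("pics/c1.png",cv2.resize(im[125:285,55:255],None,fx=4,fy=3.75*4/3.75*0.9375 if 0 else 3.7,interpolation=cv2.INTER_CUBIC))
cv2.imwrite("pics/c2.png",cv2.resize(im[125:295,240:440],None,fx=4,fy=3.5,interpolation=cv2.INTER_CUBIC))
E
```

```text
(no output)
```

View pics/c1.png

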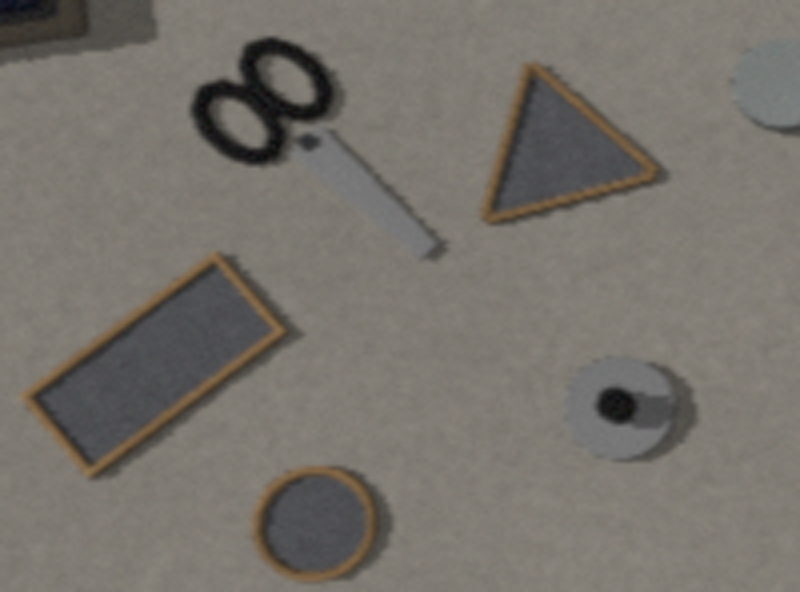

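View pics/c2.png

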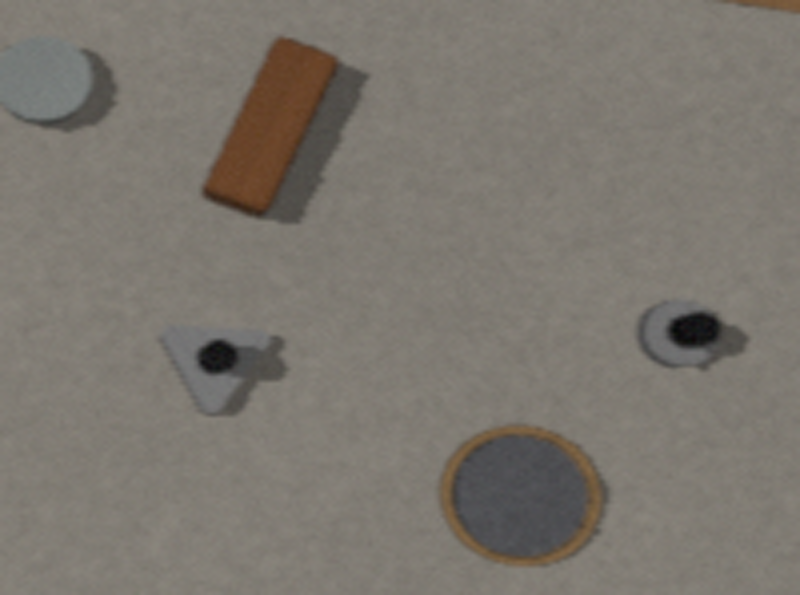

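```bash
cat > det.py <<'E'
from h import *
from scipy.optimize import least_squares
def ring(r,z,n=64):
    t=np.linspace(0,2*np.pi,n,endpoint=False);return np.c_[r*np.cos(t),r*np.sin(t),np.full(n,z)]
def poly(p,zs): return np.vstack([np.c_[p,np.full(len(p),z)] for z in zs])
rect=lambda a,b:np.array([[a,b],[-a,b],[-a,-b],[a,-b]])/2.
def tri(R): t=np.radians([0,120,240]);return np.c_[R*np.cos(t),R*np.sin(t)]
M=dict(knob=np.vstack([ring(12,18),ring(12,52)]),big_tray=ring(51,11),small_tray=ring(40,11),
 long_tray=poly(rect(160,76),[11]),tri_tray=poly(tri(72),[11]),clapper=poly(rect(128,44),[2,36]))
def masks(im):
    h=cv2.cvtColor(im,cv2.COLOR_RGB2HSV);i=im.astype(int)
    wood=((i[...,0]-i[...,2])>35)&(h[...,0]<20)
    dark=(i.max(2)<42)
    return wood.astype(np.uint8),dark.astype(np.uint8)
def hullof(m,box):
    x0,y0,x1,y1=box;mm=np.zeros_like(m);mm[y0:y1,x0:x1]=m[y0:y1,x0:x1]
    n,l,s,_=cv2.connectedComponentsWithStats(mm,connectivity=8)
    k=1+np.argmax(s[1:,4]);c=max(cv2.findContours((l==k).astype(np.uint8),0,2)[0],key=len)
    # pixel-edge hull
    p=c[:,0,:].astype(np.float32);p=np.vstack([p+[a,b] for a in(-.5,.5) for b in(-.5,.5)]).astype(np.float32)
    return cv2.convexHull(p)
def mom(h):
    h=np.asarray(h,np.float32).reshape(-1,1,2);m=cv2.moments(h);a=m['m00']
    return np.array([m['m10']/a,m['m01']/a]),a,h
def fit(c,model,hull,yaw=None):
    P=M[model] if isinstance(model,str) else model;cm,a,_=mom(hull)
    x0=unproj(c,cm,P[:,2].mean())[0,:2]
    def tr(x,y):
        R=np.array([[np.cos(y),-np.sin(y)],[np.sin(y),np.cos(y)]]);return np.c_[P[:,:2]@R.T+x,P[:,2]]
    def sil(x,y): return cv2.convexHull(proj(c,tr(x,y)).astype(np.float32))
    def solve(y): return least_squares(lambda x:mom(sil(x,y))[0]-cm,x0,diff_step=1e-3).x
    def iou(y):
        x=solve(y);s=sil(x,y);i=cv2.intersectConvexConvex(s,hull)[0];return i/(mom(s)[1]+a-i),x
    if yaw is None: i,x=iou(0);return x,0,i
    best=max(((*iou(y),y) for y in yaw),key=lambda t:t[0]);return best[1],np.degrees(best[2]),best[0]
E
cat > d0.py <<'E'
from det import *
deg=np.radians
for n,B in (("top",dict(big_tray=(345,240,400,295),small_tray=(110,245,155,290),long_tray=(55,185,135,260),tri_tray=(165,135,225,195),clapper=(285,130,330,192),kbig=(200,225,225,245),kctri=(280,215,305,240),ksm=(404,208,425,228))),
 ("scene",dict(big_tray=(120,210,170,255),small_tray=(255,115,290,140),long_tray=(297,105,330,150),tri_tray=(278,170,328,210),clapper=(222,225,262,280),kbig=(245,155,262,170),kctri=(203,198,220,213),ksm=(128,268,146,288)))):
    c=load(n+"0.npz");w,d=masks(c["color"])
    for k,b in B.items():
        mdl="knob" if k[0]=="k" else k
        y={"long_tray":deg(np.arange(0,180,.5)),"clapper":deg(np.arange(0,180,.5)),"tri_tray":deg(np.arange(0,120,.5))}.get(k)
        try:
            x,a,i=fit(c,mdl,hullof(d if mdl=="knob" else w,b),y);print(n,k,x.round(1),a,round(i,3))
        except Exception as e: print(n,k,e)
    if n=="top":
        print("tri corners z18",unproj(c,[[240+165/4,125+328/3.5],[240+272/4,125+338/3.5],[240+212/4,125+412/3.5]],18).round(1))
E
python3 d0.py
```

```text
top big_tray [ 361.3 -301.2] 0 0.975
top small_tray [371.  303.3] 0 0.974
top long_tray [482.7 410.3] 128.5 0.945
top tri_tray [631.1 149.7] 14.500000000000002 0.862
top clapper [ 639.1 -149.8] 156.0 0.931
top kbig [447.6 107.1] 0 0.766
top kctri [ 463.3 -108. ] 0 0.697
top ksm [ 478.4 -412. ] 0 0.783
tri corners z18 [[ 485.6  -77.5   18. ]
 [ 477.2 -146.3   18. ]
 [ 423.5 -106.    18. ]]
scene big_tray [ 365.9 -303. ] 0 0.961
scene small_tray [376.2 299.9] 0 0.946
scene long_tray [487.8 407.3] 129.5 0.961
scene tri_tray [635.7 147.3] 16.0 0.833
scene clapper [ 638.2 -148.3] 156.0 0.945
scene kbig attempt to get argmax of an empty sequence
scene kctri attempt to get argmax of an empty sequence
scene ksm attempt to get argmax of an empty sequence
```

```bash
python3 - <<'E'
from det import *
def over(n,box,items,f,out):
    c=load(n+"0.npz");x0,y0,x1,y1=box;im=c["color"][y0:y1,x0:x1,::-1]
    im=cv2.convertScaleAbs(im,alpha=1.5)
    im=cv2.resize(im,None,fx=f,fy=f,interpolation=cv2.INTER_CUBIC)
    for P in items:
        p=proj(c,P);q=((p+.5-[x0,y0])*f).astype(np.int32);cv2.polylines(im,[q],True,(0,255,0),1)
    return im
def w(x,y,r): return [ring(r,0)+[x,y,0],ring(r,18)+[x,y,0],ring(12,18)+[x,y,0],ring(12,52)+[x,y,0]]
I=[w(447.6,107.1,36),w(463.3,-108,3),w(478.4,-412,25)]
a=[over("top",b,i,9,0) for b,i in zip([(190,212,230,252),(273,205,313,245),(390,200,430,240)],I)]
s=[over("scene",b,i,9,0) for b,i in zip([(235,145,275,185),(192,190,232,230),(119,258,159,298)],I)]
cv2.imwrite("pics/ov.png",cv2.resize(np.vstack([np.hstack(a),np.hstack(s)]),(800,533)))
E
```

```text
(no output)
```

View pics/ov.png

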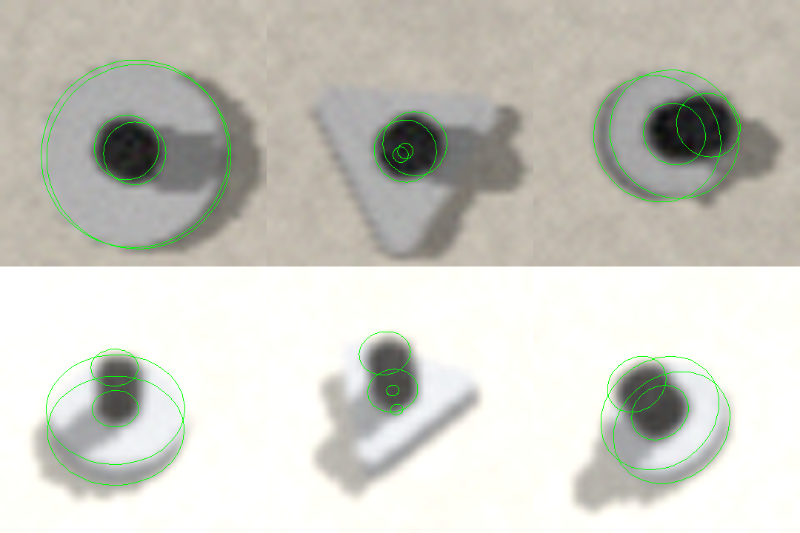

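```bash
python3 - <<'E'
from det import *
for n,B in (("top",dict(kbig=(200,225,218,245),kctri=(286,220,302,236),ksm=(404,210,423,228))),("scene",dict(kbig=(245,155,262,177),kctri=(203,198,220,217),ksm=(128,268,146,288)))):
    c=load(n+"0.npz");im=c["color"].astype(int).max(2)
    for k,b in B.items():
      for t in (50,60,70):
        try:
            h=hullof((im<t).astype(np.uint8),b);x,a,i=fit(c,"knob",h);print(n,k,t,x.round(1),round(i,3),round(mom(h)[1]))
        except Exception as e: print(n,k,t,"x")
    if n=="top":
      # disc of big/small and tri via bright grey
      pass
E
```

```text
top kbig 50 [447.4 107.4] 0.807 69
top kbig 60 [447.6 107.2] 0.856 74
top kbig 70 [446.8 106.8] 0.923 90
top kctri 50 [ 463.3 -107.6] 0.737 64
top kctri 60 [ 463.2 -108.5] 0.906 80
top kctri 70 [ 463.2 -108.7] 0.92 84
top ksm 50 [ 478.3 -411.9] 0.836 100
top ksm 60 [ 478.8 -411.6] 0.88 110
top ksm 70 [ 478.9 -412.5] 0.907 122
scene kbig 50 [454.9 100.4] 0.014 1
scene kbig 60 [451.3 106.6] 0.407 30
scene kbig 70 [450.4 105.4] 0.523 38
scene kctri 50 x
scene kctri 60 [ 466.7 -108.9] 0.517 42
scene kctri 70 [ 466.9 -108.9] 0.596 49
scene ksm 50 [ 487.4 -412.8] 0.236 25
scene ksm 60 [ 481.4 -411.9] 0.563 60
scene ksm 70 [ 481.2 -412.5] 0.639 68
```

```bash
cat > go.py <<'E'
import sys,numpy as np
from rig import read_state
from scipy.spatial.transform import Rotation as Ro
s=read_state();q=s["eef_rot"];R=Ro.from_quat([q[1],q[2],q[3],q[0]]).as_matrix()
psi=np.degrees(np.arctan2(R[1,0],R[0,0]))
print("t",round(s["clock"],2),"pos",s["position"].round(1),"psi",round(psi,2),"z",R[:,2].round(4),"open",round(s["opening"],1),"F",s["force"].round(1),"q",s["joint_pos"].round(2))
a=[float(v) for v in sys.argv[1:]]
if a:
    p=np.radians(psi);d=np.array(a[:3])-s["position"]
    print("shift",round(d[0]*np.cos(p)+d[1]*np.sin(p),1),round(d[0]*np.sin(p)-d[1]*np.cos(p),1),round(-d[2],1))
    if len(a)>3: print("turn z",round(-((a[3]-psi+180)%360-180),1))
E
python3 go.py 480 -412.2 140 107.4
```

```text
t 0.1 pos [ 149.5 -476.8  206.8] psi 17.41 z [-3.e-04  9.e-04 -1.e+00] open 85.4 F [ 0.4 -0.1 -0.3] q [-1.27  0.21 -0.03  1.32 -0.    1.57]
shift 334.7 37.2 66.8
turn z -90.0
```

>>> {"name": "arm_command", "arguments": {"rows": [[[20,2,4],[0,0,-8],-1],[[60,6,12],[0,0,-16],-1],[[100,11,20],[0,0,-24],-1],[[140,15,28],[0,0,-32],-1],[[180,20,36],[0,0,-40],-1],[[220,24,44],[0,0,-48],-1],[[260,29,52],[0,0,-56],-1],[[290,32,58],[0,0,-64],-1],[[315,35,63],[0,0,-72],-1],[[328,36,66],[0,0,-80],-1],[[334.7,37.2,66.8],[0,0,-88],-1],[[334.7,37.2,66.8],[0,0,-90],-1]], "grip_force": 60}}

```text
clock: 1.3
position: [480.8, -411.8, 139.4]
eef_rot: [-0.001, 0.589, 0.808, 0.0]
force: [-0.5, -0.6, -0.3]
opening: 85.6
```

```bash
python3 go.py 480 -412.2 21 107.4; python3 - <<'E'
from rig import *
import cv2,numpy as np
for n in("scene","top"):
    c=read_camera(n);np.savez(f"{n}1.npz",**c)
    im=c["color"][:,:,::-1]; im=im[150:350,60:260] if n=="scene" else im[130:330,312:512]
    cv2.imwrite(f"pics/{n}1.png",cv2.resize(im,(560,560),interpolation=cv2.INTER_CUBIC))
E
```

```text
t 1.3 pos [ 480.8 -411.8  139.4] psi 107.78 z [-9.e-04  1.e-03 -1.e+00] open 85.6 F [-0.5 -0.6 -0.3] q [-0.71  0.51  0.22  1.28  0.    0.55]
shift -0.1 -0.9 118.4
turn z 0.4
```

View pics/top1.png

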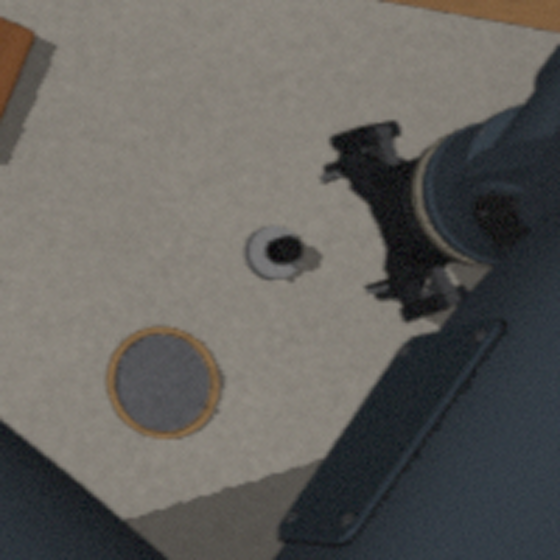

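View pics/scene1.png

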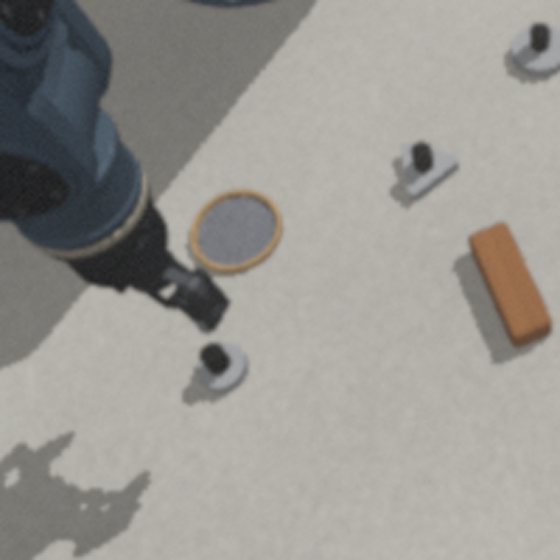

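```bash
python3 - <<'E'
from h import *
P=[[480.8,-411.8,139.4],[480,-412,35],[524,-400,152],[437,-425,152]]
print((proj(load("top1.npz"),P)-[312,130])*2.8);print((proj(load("scene1.npz"),P)-[60,150])*2.8)
E
```

```text
[[331.34921519 233.50400754]
 [283.18829706 247.35758037]
 [319.17158037 179.4555812 ]
 [358.66767278 285.49391148]]
[[181.23108615 317.84529325]
 [213.21401406 357.49520835]
 [216.84931697 333.68740864]
 [136.25083463 292.48561371]]
```

>>> {"name": "arm_command", "arguments": {"rows": [[[0,-0.9,25],[0,0,0],-1],[[0,-0.9,60],[0,0,0],-1],[[0,-0.9,90],[0,0,0],-1],[[0,-0.9,108],[0,0,0],-1],[[0,-0.9,116],[0,0,0],-1],[[0,-0.9,118.4],[0,0,0],-1],[[0,-0.9,118.4],[0,0,0],1],[[0,-0.9,118.4],[0,0,0],1],[[0,-0.9,118.4],[0,0,0],1],[[0,-0.9,118.4],[0,0,0],1],[[0,-0.9,118.4],[0,0,0],1],[[0,-0.9,118.4],[0,0,0],1]]}}

```text
clock: 2.6
position: [479.7, -413.0, 22.8]
eef_rot: [0.001, 0.592, 0.806, 0.0]
force: [-0.1, 1.5, 5.6]
opening: 19.9
```

```bash
python3 go.py 480 -412.2 21; python3 - <<'E'
from rig import *
import cv2,numpy as np
c=read_camera("scene");np.savez("scene2.npz",**c)
im=c["color"][:,:,::-1]; im=im[200:340,60:200]
cv2.imwrite("pics/scene2.png",cv2.resize(im,(560,560),interpolation=cv2.INTER_CUBIC))
E
```

```text
t 2.6 pos [ 479.7 -413.    22.8] psi 107.41 z [ 1.1e-03 -7.0e-04 -1.0e+00] open 19.9 F [-0.1  1.5  5.6] q [-0.71  0.57  0.02  1.02  0.    0.56]
shift 0.7 0.5 1.8
```

View pics/scene2.png

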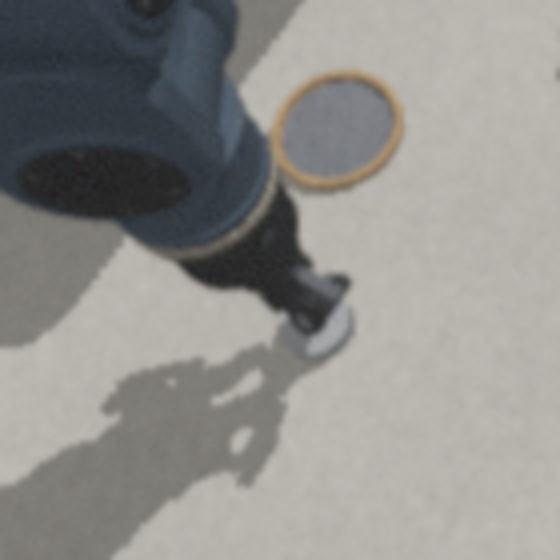

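>>> {"name": "arm_command", "arguments": {"rows": [[[0,0,0],[0,0,0],1],[[0,0,0],[0,0,0],1]]}}

```text
clock: 2.85
position: [479.8, -413.0, 22.7]
eef_rot: [0.001, 0.592, 0.806, 0.0]
force: [0.1, 0.8, 4.6]
opening: 20.2
```

```bash
python3 go.py; python3 - <<'E'
from h import *
c=load("scene2.npz");P=[[480+a,-412+b,z] for a,b,z in [(0,0,0),(0,0,18),(0,0,52)]]
print((proj(c,P)-[60,200])*4)
im=c["color"][255:300,115:160,::-1].copy();im=cv2.convertScaleAbs(im,alpha=2)
im=cv2.resize(im,None,fx=13,fy=13,interpolation=cv2.INTER_CUBIC)
for r,z,cl in((25,0,(0,255,0)),(25,18,(0,255,0)),(12,18,(0,0,255)),(12,52,(0,0,255))):
    from det import ring
    cv2.polylines(im,[((proj(c,ring(r,z)+[480,-412,0])+.5-[115,255])*13).astype(int)],True,cl,1)
cv2.imwrite("pics/s2b.png",im)
E
```

```text
t 2.85 pos [ 479.8 -413.    22.7] psi 107.41 z [ 1.2e-03 -7.0e-04 -1.0e+00] open 20.2 F [0.1 0.8 4.6] q [-0.71  0.57  0.02  1.02  0.    0.56]
[[318.46011383 327.69805309]
 [311.42844005 319.08349332]
 [297.55562288 302.08779409]]
```

View pics/s2b.png

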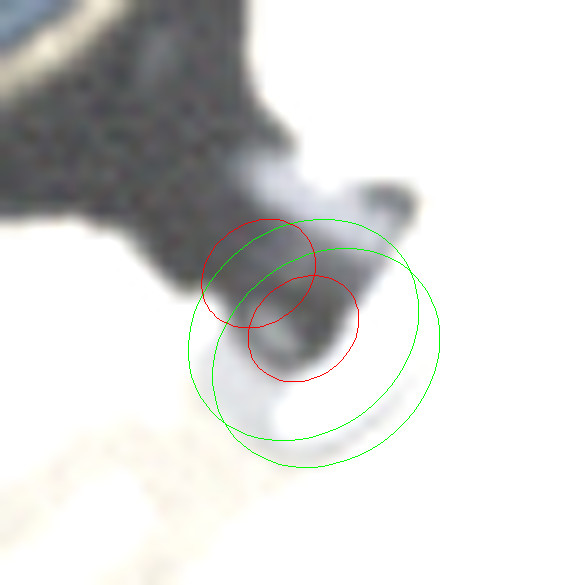

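>>> {"name": "arm_command", "arguments": {"rows": [[[0,0,-3],[0,0,0],1],[[0,0,-10],[0,0,0],1],[[0,0,-20],[0,0,0],1],[[0,0,-25],[0,0,0],1],[[0,0,-25],[0,0,0],1]]}}

```text
clock: 3.35
position: [479.8, -413.2, 48.2]
eef_rot: [0.001, 0.592, 0.806, -0.0]
force: [-0.2, 0.1, -3.3]
opening: 20.3
```

```bash
python3 go.py 373.6 301.6 110 107.4; python3 - <<'E'
from rig import *
import cv2,numpy as np
c=read_camera("scene");np.savez("scene3.npz",**c)
im=c["color"][:,:,::-1]; im=im[200:340,60:200]
cv2.imwrite("pics/scene3.png",cv2.resize(im,(560,560),interpolation=cv2.INTER_CUBIC))
E
```

```text
t 3.35 pos [ 479.8 -413.2   48.2] psi 107.41 z [ 0.0013 -0.0012 -1.    ] open 20.3 F [-0.2  0.1 -3.3] q [-0.71  0.55  0.06  1.07 -0.    0.56]
shift 713.9 112.5 -61.8
turn z 0.0
```

View pics/scene3.png

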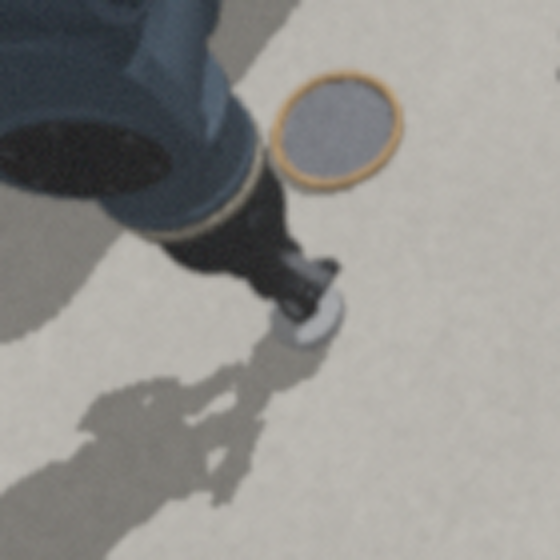

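>>> {"name": "arm_command", "arguments": {"rows": [[[5,1,-20],[0,0,0],1],[[20,3,-40],[0,0,0],1],[[45,7,-55],[0,0,0],1],[[80,12,-61],[0,0,0],1],[[120,19,-61.8],[0,0,0],1],[[160,25,-61.8],[0,0,0],1],[[200,31,-61.8],[0,0,0],1],[[240,38,-61.8],[0,0,0],1],[[280,44,-61.8],[0,0,0],1],[[320,50,-61.8],[0,0,0],1],[[360,57,-61.8],[0,0,0],1],[[400,63,-61.8],[0,0,0],1]]}}

```text
clock: 4.6
position: [419.1, -10.7, 108.7]
eef_rot: [0.0, 0.592, 0.806, 0.0]
force: [0.8, 1.0, -2.9]
opening: 20.3
```

>>> {"name": "arm_command", "arguments": {"rows": [[[40,6.3,0],[0,0,0],1],[[80,12.6,0],[0,0,0],1],[[120,18.9,0],[0,0,0],1],[[160,25.3,0],[0,0,0],1],[[200,31.6,0],[0,0,0],1],[[240,38,0],[0,0,0],1],[[270,42.6,0],[0,0,0],1],[[295,46.5,0],[0,0,0],1],[[308,48.7,0],[0,0,0],1],[[313.9,49.5,0],[0,0,0],1],[[313.9,49.5,0],[0,0,0],1]]}}

```text
clock: 5.7
position: [373.0, 302.0, 108.6]
eef_rot: [0.0, 0.592, 0.806, -0.0]
force: [-0.6, 0.2, -3.3]
opening: 20.1
```

```bash
python3 go.py 373.6 301.6 28 107.4
```

```text
t 5.7 pos [373.  302.  108.6] psi 107.42 z [-2.e-04 -3.e-04 -1.e+00] open 20.1 F [-0.6  0.2 -3.3] q [ 0.68  0.21 -0.29  1.07 -0.    1.95]
shift -0.5 0.5 80.6
turn z 0.0
```

>>> {"name": "arm_command", "arguments": {"rows": [[[0,0,15],[0,0,0],1],[[0,0,40],[0,0,0],1],[[0,0,58],[0,0,0],1],[[0,0,64],[0,0,0],1],[[0,0,66],[0,0,0],1]]}}

```text
clock: 6.2
position: [373.0, 301.1, 42.6]
eef_rot: [-0.0, 0.592, 0.806, -0.0]
force: [-0.4, -0.2, -2.4]
opening: 20.1
```

```bash
python3 go.py 373.6 301.6 28 107.4;  python3 - <<'E'
from rig import *
import cv2,numpy as np
c=read_camera("scene");np.savez("scene4.npz",**c);d=read_camera("top");np.savez("top4.npz",**d)
a=c["color"][90:160,240:310,::-1];b=d["color"][230:300,100:170,::-1]
cv2.imwrite("pics/4.png",cv2.resize(np.hstack([a,b]),(800,400),interpolation=cv2.INTER_CUBIC))
E
```

```text
t 6.2 pos [373.  301.1  42.6] psi 107.35 z [-6.e-04 -7.e-04 -1.e+00] open 20.1 F [-0.4 -0.2 -2.4] q [ 0.68  0.27 -0.39  0.91 -0.    1.95]
shift 0.3 0.7 14.6
turn z -0.1
```

View pics/4.png

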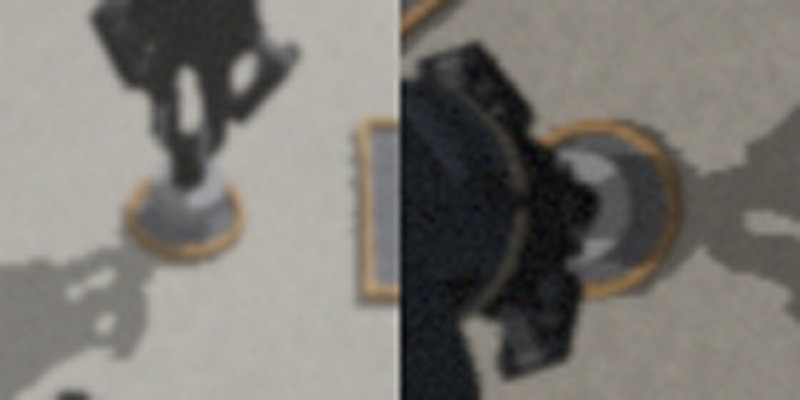

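>>> {"name": "arm_command", "arguments": {"rows": [[[0.3,0.7,7],[0,0,0],1],[[0.3,0.7,12],[0,0,0],1],[[0.3,0.7,14.5],[0,0,0],1],[[0.3,0.7,15.5],[0,0,0],1],[[0.3,0.7,15.5],[0,0,0],1]]}}

```text
clock: 6.8
position: [373.5, 302.6, 27.2]
eef_rot: [-0.0, 0.592, 0.806, -0.0]
force: [-0.5, 0.2, -2.3]
opening: 20.1
```

>>> {"name": "arm_command", "arguments": {"rows": [[[0,0,1],[0,0,0],1],[[0,0,2],[0,0,0],1],[[0,0,2],[0,0,0],1]]}}

```text
clock: 7.1
position: [374.5, 303.1, 26.4]
eef_rot: [0.001, 0.592, 0.806, 0.001]
force: [0.4, -2.8, 14.0]
opening: 20.0
```

>>> {"name": "arm_command", "arguments": {"rows": [[[0,0,-1.5],[0,0,0],1],[[0,0,-1.5],[0,0,0],-1],[[0,0,-1.5],[0,0,0],-1],[[0,0,-1.5],[0,0,0],-1],[[0,0,-1.5],[0,0,0],-1],[[0,0,-1.5],[0,0,0],-1],[[0,0,-15],[0,0,0],-1],[[0,0,-45],[0,0,0],-1],[[0,0,-85],[0,0,0],-1]]}}

```text
clock: 8.0
position: [372.6, 301.8, 110.1]
eef_rot: [-0.0, 0.592, 0.806, -0.001]
force: [0.3, 0.9, 0.5]
opening: 85.4
```

```bash
python3 go.py 449.2 106.4 110 107.4;  python3 - <<'E'
from rig import *
import cv2,numpy as np
c=read_camera("scene");np.savez("scene5.npz",**c);d=read_camera("top");np.savez("top5.npz",**d)
a=c["color"][90:160,240:310,::-1];b=d["color"][230:300,100:170,::-1]
cv2.imwrite("pics/5.png",cv2.resize(np.hstack([a,b]),(800,400),interpolation=cv2.INTER_CUBIC))
E
```

```text
t 8.0 pos [372.6 301.8 110.1] psi 107.41 z [-0.0023 -0.0019 -1.    ] open 85.4 F [0.3 0.9 0.5] q [ 0.68  0.21 -0.28  1.08  0.    1.95]
shift -209.4 14.7 0.1
turn z 0.0
```

View pics/5.png

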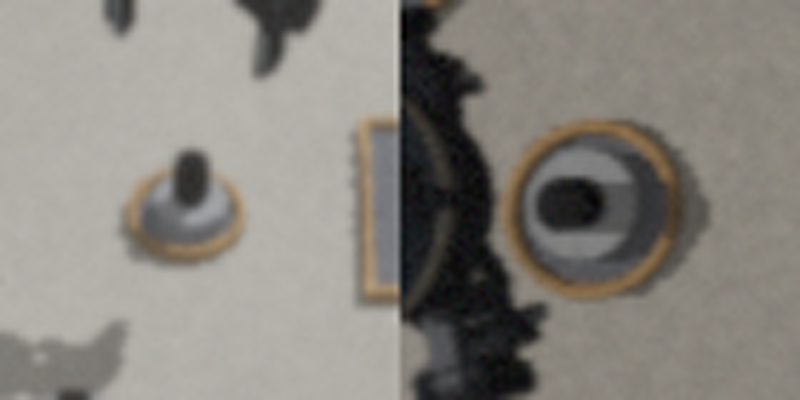

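>>> {"name": "arm_command", "arguments": {"rows": [[[-20,1.4,0],[0,0,0],-1],[[-60,4.2,0],[0,0,0],-1],[[-105,7.3,0],[0,0,0],-1],[[-150,10.5,0],[0,0,0],-1],[[-185,13,0],[0,0,0],-1],[[-204,14.3,0],[0,0,0],-1],[[-209.4,14.7,0],[0,0,0],-1],[[-209.4,14.7,0],[0,0,0],-1],[[-209.4,14.7,0],[0,0,0],-1]]}}

```text
clock: 9.0
position: [449.9, 107.9, 110.2]
eef_rot: [-0.0, 0.592, 0.806, -0.0]
force: [-0.5, 0.6, -0.5]
opening: 84.9
```

```bash
python3 go.py 449.2 106.4 22.5 107.4
```

```text
t 9.0 pos [449.9 107.9 110.2] psi 107.43 z [-3.e-04  1.e-04 -1.e+00] open 84.9 F [-0.5  0.6 -0.5] q [ 0.24  0.18 -0.33  1.07  0.    1.5 ]
shift -1.2 -1.1 87.7
turn z 0.0
```

>>> {"name": "arm_command", "arguments": {"rows": [[[-1,-1,20],[0,0,0],-1],[[-1,-1,50],[0,0,0],-1],[[-1,-1,73],[0,0,0],-1],[[-1,-1,84],[0,0,0],-1],[[-1,-1,87.5],[0,0,0],-1],[[-1,-1,87.5],[0,0,0],-1],[[-1,-1,87.5],[0,0,0],1],[[-1,-1,87.5],[0,0,0],1],[[-1,-1,87.5],[0,0,0],1],[[-1,-1,87.5],[0,0,0],1],[[-1,-1,87.5],[0,0,0],1],[[-1,-1,87.5],[0,0,0],1]], "grip_force": 80}}

```text
clock: 10.2
position: [449.6, 105.9, 23.5]
eef_rot: [0.0, 0.592, 0.806, 0.0]
force: [-6.1, -1.6, 15.6]
opening: 18.5
```

>>> {"name": "arm_command", "arguments": {"rows": [[[0,0,0],[0,0,0],1],[[0,0,-3],[0,0,0],1],[[0,0,-10],[0,0,0],1],[[0,0,-20],[0,0,0],1],[[0,0,-25],[0,0,0],1],[[0,0,-25],[0,0,0],1]]}}

```text
clock: 10.8
position: [450.3, 106.1, 48.8]
eef_rot: [0.001, 0.592, 0.806, 0.001]
force: [1.0, 0.4, -7.0]
opening: 18.6
```

```bash
python3 go.py 363.6 -302.1 115 107.4;  python3 - <<'E'
from rig import *
import cv2,numpy as np
c=read_camera("scene");np.savez("scene6.npz",**c);d=read_camera("top");np.savez("top6.npz",**d)
a=c["color"][130:200,220:290,::-1];b=d["color"][200:270,180:250,::-1]
cv2.imwrite("pics/6.png",cv2.resize(np.hstack([a,b]),(800,400),interpolation=cv2.INTER_CUBIC))
E
```

```text
t 10.8 pos [450.3 106.1  48.8] psi 107.4 z [ 1.6e-03  4.0e-04 -1.0e+00] open 18.6 F [ 1.   0.4 -7. ] q [ 0.23  0.23 -0.43  0.91  0.    1.5 ]
shift -363.6 -204.8 -66.2
turn z 0.0
```

View pics/6.png

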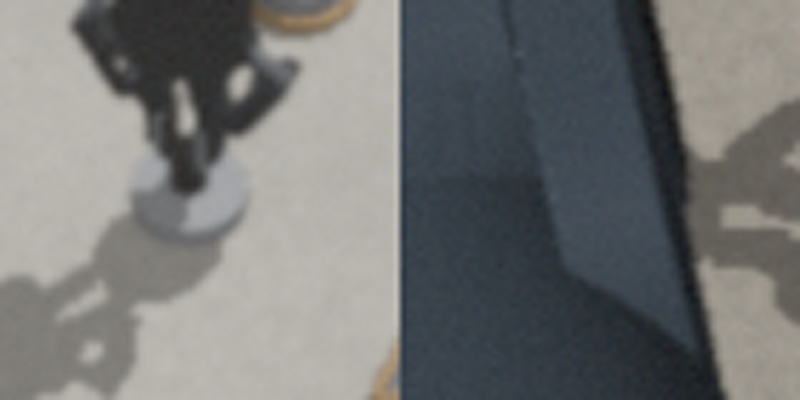

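>>> {"name": "arm_command", "arguments": {"rows": [[[-4,-2,-18],[0,0,0],1],[[-15,-8,-42],[0,0,0],1],[[-35,-20,-58],[0,0,0],1],[[-65,-37,-65],[0,0,0],1],[[-98,-55,-66.2],[0,0,0],1],[[-133,-75,-66.2],[0,0,0],1],[[-168,-95,-66.2],[0,0,0],1],[[-203,-114,-66.2],[0,0,0],1],[[-238,-134,-66.2],[0,0,0],1],[[-273,-154,-66.2],[0,0,0],1],[[-303,-171,-66.2],[0,0,0],1],[[-328,-185,-66.2],[0,0,0],1]]}}

```text
clock: 12.1
position: [370.3, -264.1, 113.7]
eef_rot: [-0.0, 0.592, 0.806, -0.0]
force: [1.2, 0.5, -7.7]
opening: 18.4
```

>>> {"name": "arm_command", "arguments": {"rows": [[[18,-11,0],[0,0,0],1],[[-28,-16,0],[0,0,0],1],[[-35.6,-19.8,0],[0,0,0],1],[[-35.6,-19.8,0],[0,0,0],1],[[-35.6,-19.8,0],[0,0,0],1]]}}

```text
clock: 12.6
position: [362.7, -302.0, 113.6]
eef_rot: [-0.0, 0.592, 0.806, 0.0]
force: [-0.1, -0.3, -7.0]
opening: 17.1
```

```bash
python3 go.py 363.6 -302.1 27.5 107.4
```

```text
t 12.6 pos [ 362.7 -302.   113.6] psi 107.38 z [-6.e-04  7.e-04 -1.e+00] open 17.1 F [-0.1 -0.3 -7. ] q [-0.69  0.2  -0.3   1.08  0.    0.57]
shift -0.4 0.9 86.1
turn z -0.0
```

I mistyped a sign in that last call (row 1 was +18 where I meant −18). This jerked the arm, and the opening fell from 18.4 to 17.1. I'll check the grip before lowering.

```bash
python3 - <<'E'
from rig import *
import cv2,numpy as np
c=read_camera("scene");np.savez("scene7.npz",**c);d=read_camera("top");np.savez("top7.npz",**d)
a=c["color"][165:265,85:185,::-1];b=d["color"][220:320,330:430,::-1]
cv2.imwrite("pics/7.png",cv2.convertScaleAbs(cv2.resize(np.hstack([a,b]),(800,400),interpolation=cv2.INTER_CUBIC),alpha=1.3))
E
python3 go.py
```

```text
t 12.7 pos [ 362.8 -301.7  113.8] psi 107.43 z [-4.e-04  4.e-04 -1.e+00] open 17.5 F [-0.7  0.  -7.9] q [-0.69  0.2  -0.3   1.08  0.    0.57]
```

View pics/7.png

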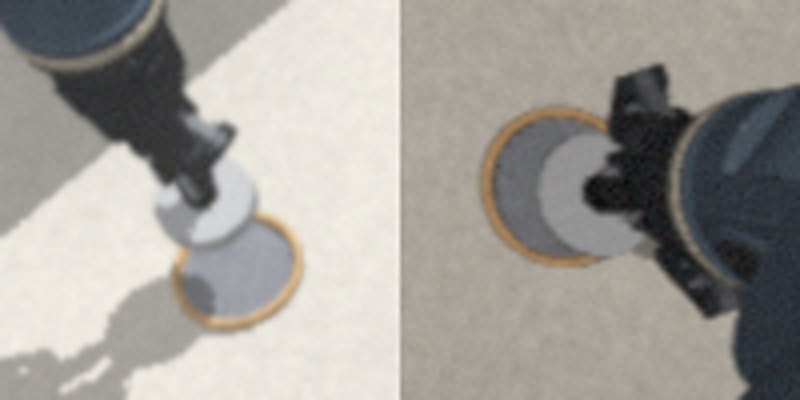

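```bash
cat > ov.py <<'E'
from det import *
def ov(n,box,rings,f=6):
    c=load(n);x0,y0,x1,y1=box;im=cv2.convertScaleAbs(c["color"][y0:y1,x0:x1,::-1],alpha=1.3)
    im=cv2.resize(im,None,fx=f,fy=f,interpolation=cv2.INTER_CUBIC)
    for P in rings: cv2.polylines(im,[((proj(c,P)+.5-[x0,y0])*f).astype(np.int32)],True,(0,255,0),1)
    return im
E
python3 - <<'E'
from ov import *
r=[ring(36,z)+[362.7,-302,0] for z in(91,109)]+[ring(51,11)+[363.6,-302,0]]
cv2.imwrite("pics/7b.png",np.hstack([ov("scene7.npz",(115,190,175,250),r),ov("top7.npz",(345,230,405,290),r)]))
E
```

```text
(no output)
```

View pics/7b.png

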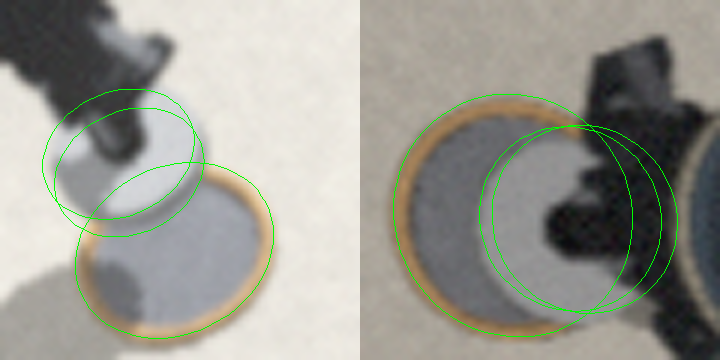

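>>> {"name": "arm_command", "arguments": {"rows": [[[0,1,15],[0,0,0],1],[[0,1,40],[0,0,0],1],[[0,1,60],[0,0,0],1],[[0,1,73],[0,0,0],1],[[0,1,80],[0,0,0],1],[[0,1,83],[0,0,0],1],[[0,1,84],[0,0,0],1]]}}

```text
clock: 13.4
position: [363.3, -301.3, 30.8]
eef_rot: [-0.0, 0.592, 0.806, -0.0]
force: [-14.0, 9.5, 25.6]
opening: 17.4
```

>>> {"name": "arm_command", "arguments": {"rows": [[[0,0,1],[0,0,0],1],[[0,0,2],[0,0,0],1],[[0,0,2],[0,0,0],1]]}}

```text
clock: 13.7
position: [362.8, -301.1, 30.0]
eef_rot: [-0.001, 0.592, 0.806, -0.0]
force: [-23.4, 15.5, 43.7]
opening: 17.7
```

>>> {"name": "arm_command", "arguments": {"rows": [[[0,0,-2],[0,0,0],1],[[0,0,-4],[0,0,0],1],[[0,0,-4],[0,0,0],1]]}}

```text
clock: 14.0
position: [364.5, -302.2, 32.7]
eef_rot: [0.001, 0.592, 0.806, -0.0]
force: [0.7, -0.1, -7.3]
opening: 17.7
```

```bash
python3 - <<'E'
from rig import *
import numpy as np
for n in("scene","top"): np.savez(f"{n}8.npz",**read_camera(n))
from ov import *
r=[ring(51,11)+[363.6,-302,0],ring(45,4)+[363.6,-302,0]]
cv2.imwrite("pics/8.png",np.hstack([ov("scene8.npz",(115,200,175,260),r),ov("top8.npz",(340,235,400,295),r)]))
E
python3 go.py
```

```text
t 14.1 pos [ 364.2 -302.    32.2] psi 107.42 z [ 4.e-04 -3.e-04 -1.e+00] open 17.4 F [-0.3 -0.2 -6.9] q [-0.69  0.27 -0.43  0.88  0.    0.57]
```

View pics/8.png

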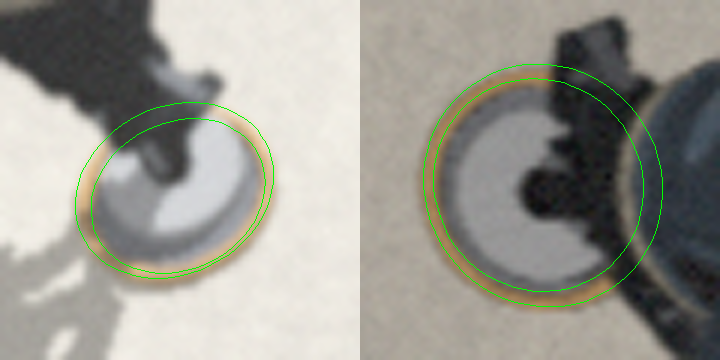

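>>> {"name": "arm_command", "arguments": {"rows": [[[0,0,1],[0,0,0],1],[[0,0,1],[0,0,0],1]]}}

```text
clock: 14.3
position: [363.7, -301.7, 31.1]
eef_rot: [-0.0, 0.592, 0.806, 0.0]
force: [-3.1, 3.4, 2.7]
opening: 17.7
```

>>> {"name": "arm_command", "arguments": {"rows": [[[0,0,0],[0,0,0],0.4],[[0,0,0],[0,0,0],0.4],[[0,0,0],[0,0,0],0],[[0,0,0],[0,0,0],-1],[[0,0,0],[0,0,0],-1],[[0,0,0],[0,0,0],-1],[[0,0,-5],[0,0,0],-1],[[0,0,-20],[0,0,0],-1],[[0,0,-50],[0,0,0],-1],[[0,0,-85],[0,0,0],-1],[[0,0,-85],[0,0,0],-1]]}}

```text
clock: 15.4
position: [365.8, -303.5, 120.3]
eef_rot: [0.003, 0.592, 0.806, -0.0]
force: [1.5, -1.1, 0.1]
opening: 85.4
```

```bash
python3 - <<'E'
from rig import *
import numpy as np
for n in("scene","top"): np.savez(f"{n}9.npz",**read_camera(n))
from ov import *
r=[ring(51,11)+[363.6,-302,0],ring(45,4)+[363.6,-302,0],ring(36,22)+[363.6,-302,0]]
cv2.imwrite("pics/9.png",np.hstack([ov("scene9.npz",(115,200,175,260),r),ov("top9.npz",(340,235,400,295),r)]))
E
python3 go.py 465 -108.8 110
```

```text
t 15.5 pos [ 364.4 -302.4  116.8] psi 107.41 z [ 0.0015 -0.0012 -1.    ] open 85.0 F [-1.3 -0.3 -0. ] q [-0.69  0.19 -0.29  1.08  0.    0.57]
shift 154.6 153.9 6.8
```

View pics/9.png

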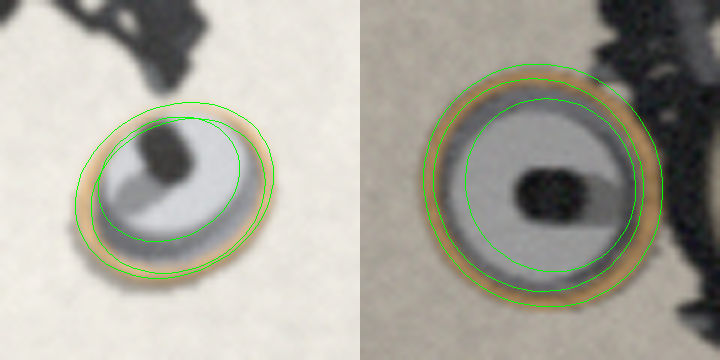

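>>> {"name": "arm_command", "arguments": {"rows": [[[15,15,2],[0,0,0],-1],[[40,40,4],[0,0,0],-1],[[70,70,6],[0,0,0],-1],[[100,100,6.8],[0,0,0],-1],[[130,130,6.8],[0,0,0],-1],[[148,148,6.8],[0,0,0],-1],[[154.6,153.9,6.8],[0,0,0],-1],[[154.6,153.9,6.8],[0,0,0],-1],[[154.6,153.9,6.8],[0,0,0],-1]]}}

```text
clock: 16.4
position: [463.8, -109.1, 108.8]
eef_rot: [-0.0, 0.592, 0.806, -0.0]
force: [-0.4, 0.1, 0.1]
opening: 85.4
```

```bash
python3 go.py 465 -108.8 22.5 107.4
```

```text
t 16.4 pos [ 463.8 -109.1  108.8] psi 107.38 z [-1.e-03 -1.e-04 -1.e+00] open 85.4 F [-0.4  0.1  0.1] q [-0.23  0.21 -0.29  1.07 -0.    1.04]
shift -0.1 1.2 86.3
turn z -0.0
```

>>> {"name": "arm_command", "arguments": {"rows": [[[0,1,20],[0,0,0],-1],[[0,1,50],[0,0,0],-1],[[0,1,73],[0,0,0],-1],[[0,1,83],[0,0,0],-1],[[0,1,86],[0,0,0],-1],[[0,1,86],[0,0,0],-1],[[0,1,86],[0,0,0],1],[[0,1,86],[0,0,0],1],[[0,1,86],[0,0,0],1],[[0,1,86],[0,0,0],1],[[0,1,86],[0,0,0],1],[[0,1,86],[0,0,0],1]]}}

```text
clock: 17.6
position: [465.5, -108.1, 23.7]
eef_rot: [0.0, 0.592, 0.806, 0.0]
force: [-3.5, -0.8, 10.7]
opening: 18.2
```

>>> {"name": "arm_command", "arguments": {"rows": [[[0,0,0],[0,0,0],1],[[0,0,-3],[0,0,0],1],[[0,0,-10],[0,0,0],1],[[0,0,-20],[0,0,0],1],[[0,0,-25],[0,0,0],1],[[0,0,-25],[0,0,0],1]]}}

```text
clock: 18.2
position: [466.1, -108.3, 49.2]
eef_rot: [0.001, 0.592, 0.806, 0.0]
force: [0.1, -0.6, -2.9]
opening: 18.6
```

```bash
python3 - <<'E'
from rig import *
import numpy as np
for n in("scene","top"): np.savez(f"{n}10.npz",**read_camera(n))
from ov import *
cv2.imwrite("pics/10.png",np.hstack([ov("scene10.npz",(180,180,240,240),[]),ov("top10.npz",(265,200,325,260),[])]))
E
python3 go.py 633.4 148.5 110 68.9
```

```text
t 18.3 pos [ 465.5 -108.1   48.3] psi 107.41 z [ 3.e-04 -1.e-04 -1.e+00] open 18.2 F [-0.6  0.5 -4.3] q [-0.23  0.26 -0.39  0.92 -0.    1.04]
shift 194.7 237.0 -61.7
turn z 38.5
```

View pics/10.png

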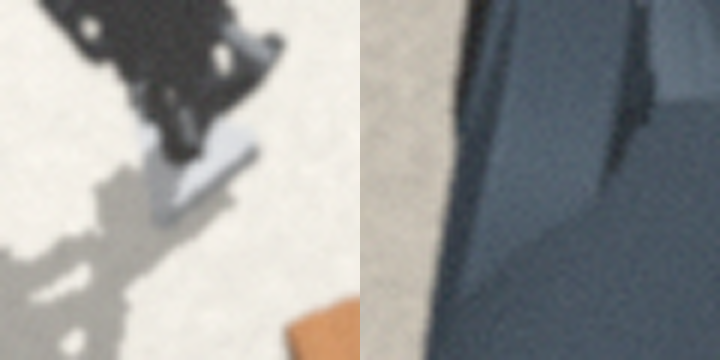

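>>> {"name": "arm_command", "arguments": {"rows": [[[3,3,-18],[0,0,0],1],[[10,12,-40],[0,0,2],1],[[22,27,-55],[0,0,6],1],[[38,46,-61],[0,0,11],1],[[58,71,-61.7],[0,0,16],1],[[80,97,-61.7],[0,0,21],1],[[102,124,-61.7],[0,0,26],1],[[124,151,-61.7],[0,0,31],1],[[146,178,-61.7],[0,0,35],1],[[166,202,-61.7],[0,0,37.5],1],[[182,222,-61.7],[0,0,38.5],1],[[191,232,-61.7],[0,0,38.5],1]]}}

```text
clock: 19.5
position: [630.2, 145.4, 108.9]
eef_rot: [-0.0, 0.824, 0.566, -0.0]
force: [-0.3, 0.2, -3.6]
opening: 18.1
```

```bash
python3 go.py 633.4 148.5 110 68.9
```

```text
t 19.5 pos [630.2 145.4 108.9] psi 68.94 z [-9.e-04  1.e-04 -1.e+00] open 18.1 F [-0.3  0.2 -3.6] q [0.23 0.55 0.21 1.23 0.   2.17]
shift 4.0 1.9 -1.1
turn z 0.0
```

Lower to 15 mm above the floor and check alignment.

>>> {"name": "arm_command", "arguments": {"rows": [[[3,1.5,5],[0,0,0],1],[[3.5,1.5,25],[0,0,0],1],[[3.5,1.5,48],[0,0,0],1],[[3.5,1.5,62],[0,0,0],1],[[3.5,1.5,67],[0,0,0],1],[[3.5,1.5,67],[0,0,0],1]]}}

```text
clock: 20.1
position: [631.6, 145.6, 42.2]
eef_rot: [-0.0, 0.825, 0.566, -0.001]
force: [-0.9, -0.8, -2.9]
opening: 17.9
```

```bash
python3 - <<'E'
from rig import *
import numpy as np
for n in("scene","top"): np.savez(f"{n}11.npz",**read_camera(n))
from ov import *
cv2.imwrite("pics/11.png",np.hstack([ov("scene11.npz",(270,155,330,215),[]),ov("top11.npz",(165,130,225,190),[])]))
E
python3 go.py 633.4 148.5 28 68.9
```

```text
t 20.2 pos [632.6 146.1  43.6] psi 68.89 z [ 8.e-04  2.e-04 -1.e+00] open 18.5 F [ 0.5  0.7 -2.9] q [ 0.23  0.59  0.11  1.09 -0.    2.17]
shift 2.6 -0.2 15.6
turn z -0.0
```

View pics/11.png

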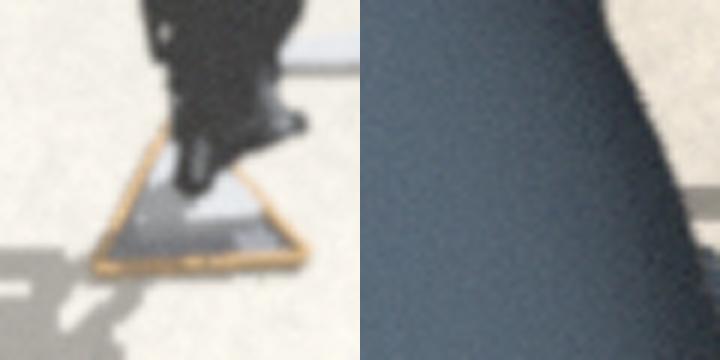

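>>> {"name": "arm_command", "arguments": {"rows": [[[2,0,6],[0,0,0],1],[[2,0,11],[0,0,0],1],[[2,0,13.5],[0,0,0],1],[[2,0,14.5],[0,0,0],1],[[2,0,15.5],[0,0,0],1]]}}

```text
clock: 20.7
position: [632.8, 148.1, 28.0]
eef_rot: [-0.0, 0.825, 0.566, -0.0]
force: [-10.3, -1.6, 17.0]
opening: 18.2
```

>>> {"name": "arm_command", "arguments": {"rows": [[[0,0,-0.7],[0,0,0],1],[[0,0,-0.7],[0,0,0],0.4],[[0,0,-0.7],[0,0,0],0],[[0,0,-0.7],[0,0,0],-1],[[0,0,-0.7],[0,0,0],-1],[[0,0,-0.7],[0,0,0],-1],[[0,0,-5],[0,0,0],-1],[[0,0,-20],[0,0,0],-1],[[0,0,-50],[0,0,0],-1],[[0,0,-80],[0,0,0],-1],[[0,0,-85],[0,0,0],-1]]}}

```text
clock: 21.8
position: [634.8, 148.6, 116.6]
eef_rot: [0.001, 0.825, 0.566, 0.002]
force: [0.8, 0.2, 0.5]
opening: 85.6
```

```bash
python3 - <<'E'
from rig import *
import numpy as np
for n in("scene","top"): np.savez(f"{n}12.npz",**read_camera(n))
from ov import *
cv2.imwrite("pics/12.png",np.hstack([ov("scene12.npz",(270,155,330,215),[]),ov("top12.npz",(165,130,225,190),[])]))
E
python3 go.py 638.6 -149 115 156
```

```text
t 21.9 pos [633.8 148.4 113.7] psi 68.91 z [ 2.2e-03  5.0e-04 -1.0e+00] open 85.3 F [-0.4  1.1 -0.7] q [ 0.23  0.56  0.23  1.24 -0.    2.17]
shift -275.7 111.4 -1.3
turn z -87.1
```

View pics/12.png

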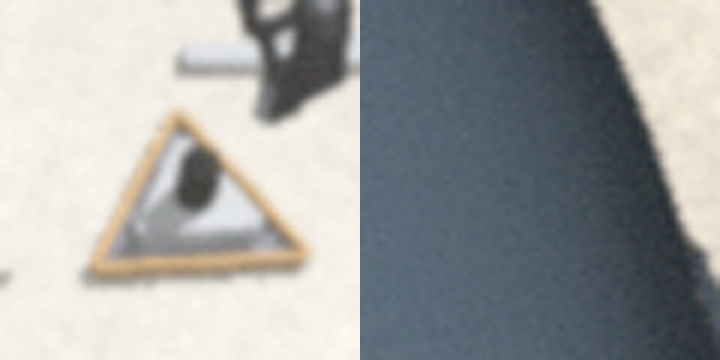

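>>> {"name": "arm_command", "arguments": {"rows": [[[-10,4,0],[0,0,-4],-1],[[-35,14,0],[0,0,-12],-1],[[-65,26,0],[0,0,-20],-1],[[-95,38,0],[0,0,-28],-1],[[-125,50,0],[0,0,-36],-1],[[-155,62,0],[0,0,-44],-1],[[-185,75,0],[0,0,-52],-1],[[-215,87,0],[0,0,-60],-1],[[-240,97,0],[0,0,-68],-1],[[-260,105,0],[0,0,-76],-1],[[-271,110,0],[0,0,-83],-1],[[-275.7,111.4,0],[0,0,-87.1],-1]]}}

```text
clock: 23.1
position: [637.0, -150.5, 110.9]
eef_rot: [-0.001, 0.206, 0.979, -0.0]
force: [0.3, -0.1, -0.4]
opening: 85.4
```

```bash
python3 - <<'E'
from rig import *
import numpy as np
for n in("scene","top"): np.savez(f"{n}13.npz",**read_camera(n))
from ov import *
cv2.imwrite("pics/13.png",np.hstack([ov("scene13.npz",(205,210,275,280),[],5.5),ov("top13.npz",(160,130,230,200),[],5.5)]))
E
python3 go.py 638.6 -149 12 156
```

```text
t 23.2 pos [ 637.  -149.8  111. ] psi 156.01 z [-1.9e-03  3.0e-04 -1.0e+00] open 85.7 F [-0.4 -0.2 -1.7] q [-0.23  0.57  0.24  1.25 -0.    0.19]
shift -1.1 1.4 99.0
turn z 0.0
```

View pics/13.png

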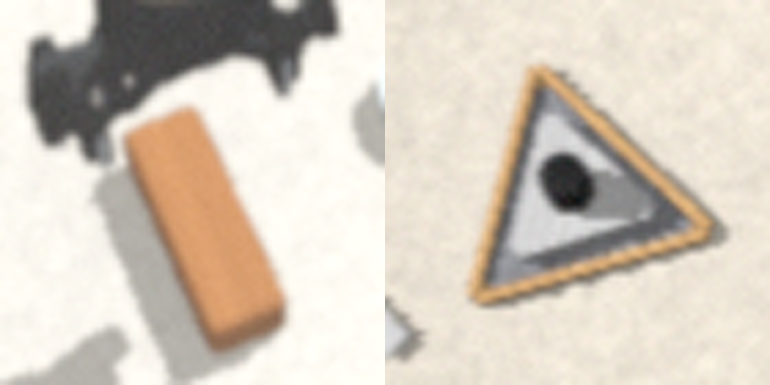

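>>> {"name": "arm_command", "arguments": {"rows": [[[-1,1,20],[0,0,0],-1],[[-1,1,50],[0,0,0],-1],[[-1,1,78],[0,0,0],-1],[[-1,1,92],[0,0,0],-1],[[-1,1,97.5],[0,0,0],-1],[[-1,1,97.5],[0,0,0],-1],[[-1,1,97.5],[0,0,0],1],[[-1,1,97.5],[0,0,0],1],[[-1,1,97.5],[0,0,0],1],[[-1,1,97.5],[0,0,0],1],[[-1,1,97.5],[0,0,0],1],[[-1,1,97.5],[0,0,0],1]], "grip_force": 50}}

```text
clock: 24.4
position: [639.1, -148.7, 15.0]
eef_rot: [0.0, 0.208, 0.978, 0.0]
force: [0.2, 0.1, -0.2]
opening: 0.2
```

>>> {"name": "arm_command", "arguments": {"rows": [[[0,0,-3],[0,0,0],1],[[0,0,-10],[0,0,0],1],[[0,0,-20],[0,0,0],1],[[0,0,-25],[0,0,0],1],[[0,0,-25],[0,0,0],1]]}}

```text
clock: 24.9
position: [639.9, -148.8, 41.3]
eef_rot: [0.001, 0.208, 0.978, -0.0]
force: [-0.5, 0.7, 0.4]
opening: 0.3
```

```bash
python3 - <<'E'
from rig import *
import numpy as np
for n in("scene","top"): np.savez(f"{n}14.npz",**read_camera(n))
from ov import *
cv2.imwrite("pics/14.png",np.hstack([ov("scene14.npz",(205,210,275,280),[],5.5),ov("top14.npz",(270,120,340,190),[],5.5)]))
E
python3 go.py 485.3 408.8 100 129
```

```text
t 25.0 pos [ 639.2 -148.7   40. ] psi 156.01 z [ 3.e-04 -1.e-04 -1.e+00] open 0.1 F [-0.7  0.6 -0.9] q [-0.23  0.61  0.12  1.09 -0.    0.19]
shift 367.3 446.7 -60.0
turn z 27.0
```

View pics/14.png

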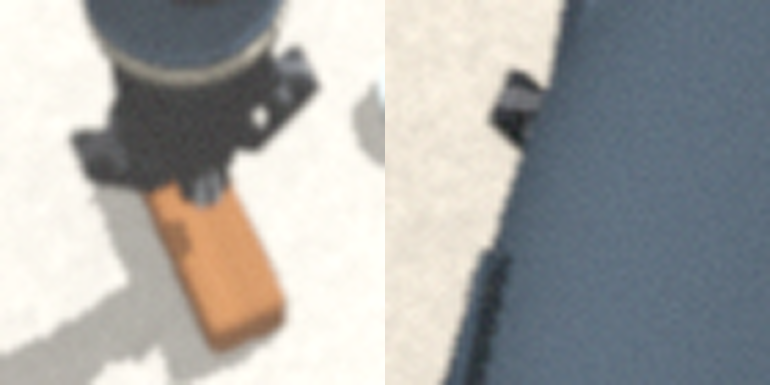

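```bash
python3 - <<'E'
from ov import *
R=lambda x,y,a:(lambda P:np.c_[P[:,:2]@np.array([[np.cos(a),np.sin(a)],[-np.sin(a),np.cos(a)]])+[x,y],P[:,2]])
f=R(638.6,-149,np.radians(156))
m=[f(poly(rect(130,46),[0])),f(poly(rect(130,46),[38])),ring(6,40)+[639.2,-148.7,0]]
cv2.imwrite("pics/14b.png",np.hstack([ov("scene14.npz",(205,210,275,280),m,5.5),ov("scene13.npz",(205,210,275,280),m,5.5)]))
for n in("scene13.npz","scene14.npz"):
    c=load(n);w,_=masks(c["color"]);print(fit(c,"clapper",hullof(w,(222,225,262,280)),np.radians(np.arange(150,162,.5))))
E
```

```text
(array([ 638.45516825, -148.65945451]), np.float64(155.5), 0.947209803141226)
(array([ 656.93942931, -158.09252223]), np.float64(155.5), 0.6497297604370381)
```

View pics/14b.png

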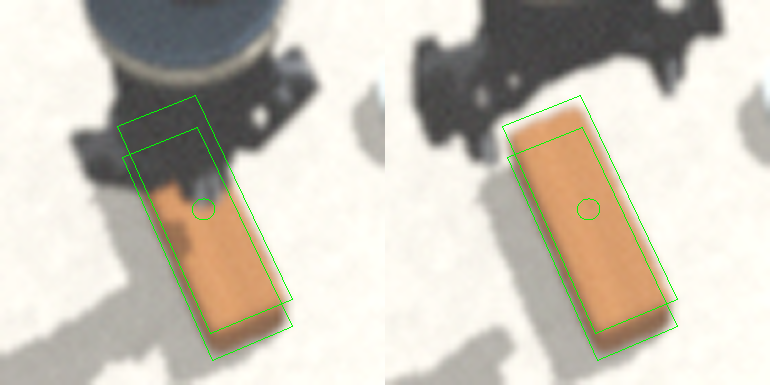

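>>> {"name": "arm_command", "arguments": {"rows": [[[0,0,-30],[0,0,0],-1],[[0,0,-30],[0,0,0],-1],[[0,0,-30],[0,0,0],-1],[[0,0,-30],[0,0,0],-1],[[0,0,-30],[0,0,0],-1],[[0,0,-10],[0,0,0],-1],[[0,0,10],[0,0,0],-1],[[0,0,20],[0,0,0],-1],[[0,0,26],[0,0,0],-1],[[0,0,26],[0,0,0],-1]]}}

```text
clock: 26.0
position: [638.7, -148.6, 13.3]
eef_rot: [-0.001, 0.208, 0.978, 0.0]
force: [-0.2, 1.0, 0.4]
opening: 85.5
```

```bash
python3 - <<'E'
from rig import *
import numpy as np
for n in("scene","top"): np.savez(f"{n}15.npz",**read_camera(n))
from ov import *
cv2.imwrite("pics/15.png",np.hstack([ov("scene15.npz",(205,210,275,280),[],5.5),ov("top15.npz",(270,120,340,190),[],5.5)]))
E
python3 go.py
```

```text
t 26.1 pos [ 639.5 -148.7   14.6] psi 156.01 z [ 7.e-04 -2.e-04 -1.e+00] open 85.5 F [-0.1 -0.6 -0.3] q [-0.23  0.63  0.09  1.03  0.    0.19]
```

View pics/15.png

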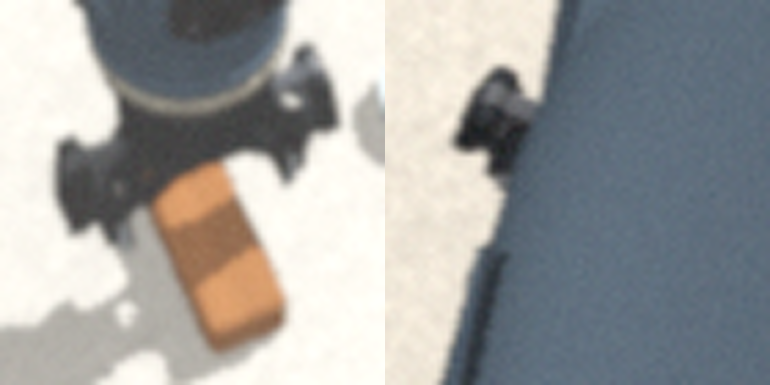

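>>> {"name": "arm_command", "arguments": {"rows": [[[0,0,0],[0,0,0],0.2],[[0,0,0],[0,0,0],0.2],[[0,0,0],[0,0,0],0.2],[[0,0,0],[0,0,0],0.2]]}}

```text
clock: 26.5
position: [639.2, -148.7, 14.1]
eef_rot: [0.0, 0.208, 0.978, 0.0]
force: [-0.6, -0.7, 0.1]
opening: 34.7
```

```bash
python3 - <<'E'
from rig import *
import numpy as np
for n in("scene",): np.savez(f"{n}16.npz",**read_camera(n))
from ov import *
cv2.imwrite("pics/16.png",ov("scene16.npz",(205,210,275,280),[],8))
E
python3 go.py
```

```text
t 26.55 pos [ 639.2 -148.7   14. ] psi 156.01 z [ 2.e-04 -0.e+00 -1.e+00] open 34.7 F [ 0.1  0.4 -0.2] q [-0.23  0.63  0.09  1.03  0.    0.19]
```

View pics/16.png

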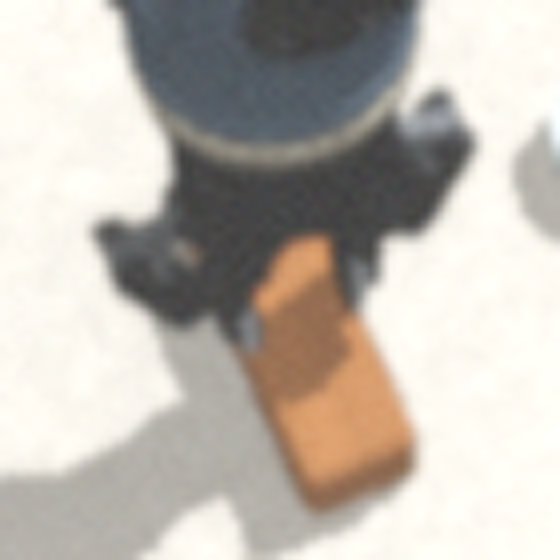

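>>> {"name": "arm_command", "arguments": {"rows": [[[0,0,0],[0,0,0],1],[[0,0,0],[0,0,0],1]], "grip_force": 20}}

```text
clock: 26.75
position: [639.4, -148.7, 14.2]
eef_rot: [0.0, 0.208, 0.978, -0.0]
force: [-0.5, -0.7, -1.0]
opening: 5.9
```

```bash
python3 - <<'E'
from rig import *
import numpy as np
for n in("scene",): np.savez(f"{n}17.npz",**read_camera(n))
from ov import *
cv2.imwrite("pics/17.png",ov("scene17.npz",(215,220,265,270),[],11))
E
python3 go.py
```

```text
t 26.8 pos [ 639.2 -148.7   14. ] psi 156.01 z [ 3.e-04 -1.e-04 -1.e+00] open 0.4 F [-0.1 -0.9  0.1] q [-0.23  0.63  0.09  1.03 -0.    0.19]
```

View pics/17.png

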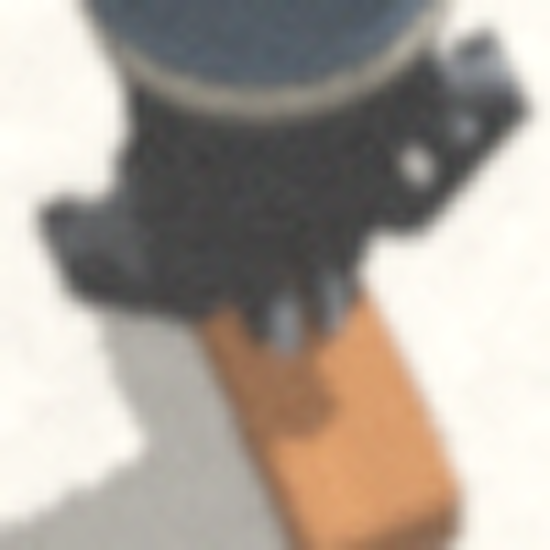

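```bash
python3 - <<'E'
from h import *
c=load("scene17.npz")
for z in (0,14,20,38,60): print(z,proj(c,[[639.2,-148.7,z]])[0].round(1), unproj(c,[[242.9-.5,250.9-.5]],z)[0].round(0))
print(-c["view"][:3,:3].T@c["view"][:3,3])
E
```

```text
0 [242.  253.1] [ 634. -141.   -0.]
14 [241.8 251.2] [ 639. -146.   14.]
20 [241.8 250.4] [ 641. -147.   20.]
38 [241.5 247.8] [ 647. -153.   38.]
60 [241.3 244.6] [ 654. -160.   60.]
[ 962.44365737 -442.91754873  986.99839442]
```

>>> {"name": "arm_command", "arguments": {"rows": [[[0,0,-20],[0,0,0],1],[[0,0,-40],[0,0,0],1],[[0,0,-40],[0,0,0],1],[[0,0,-40],[0,0,0],1]]}}

```text
clock: 27.2
position: [639.3, -148.7, 53.9]
eef_rot: [0.0, 0.208, 0.978, -0.0]
force: [0.4, 0.2, -0.7]
opening: 0.4
```

```bash
python3 - <<'E'
from rig import *
import numpy as np
for n in("scene","top"): np.savez(f"{n}18.npz",**read_camera(n))
from ov import *
cv2.imwrite("pics/18.png",np.hstack([ov("scene18.npz",(205,210,275,280),[],5.5),ov("top18.npz",(270,110,340,180),[],5.5)]))
E
python3 go.py
```

```text
t 27.3 pos [ 638.6 -148.5   53. ] psi 156.0 z [-1.2e-03  3.0e-04 -1.0e+00] open 0.0 F [ 0.  -0.7 -0.2] q [-0.23  0.6   0.15  1.12  0.    0.19]
```

View pics/18.png

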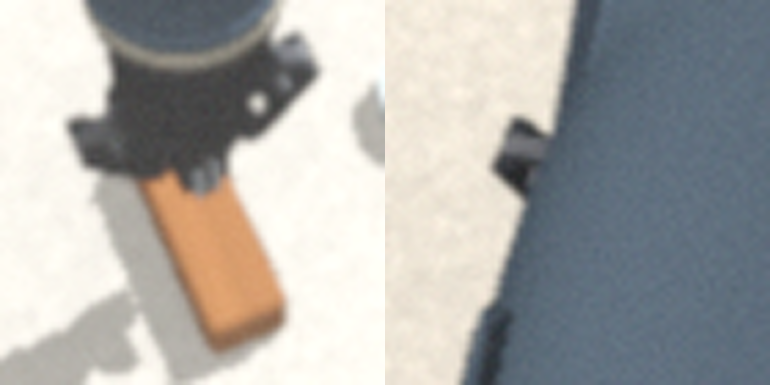

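>>> {"name": "arm_command", "arguments": {"rows": [[[0,0,5],[0,0,0],1],[[0,0,10],[0,0,0],1],[[0,0,13],[0,0,0],1],[[0,0,16],[0,0,0],1],[[0,0,18],[0,0,0],1]]}}

```text
clock: 27.8
position: [638.9, -148.6, 35.4]
eef_rot: [-0.0, 0.208, 0.978, 0.0]
force: [0.9, -0.3, 0.3]
opening: -0.2
```

>>> {"name": "arm_command", "arguments": {"rows": [[[0,0,3],[0,0,0],1],[[0,0,6],[0,0,0],1],[[0,0,9],[0,0,0],1],[[0,0,12],[0,0,0],1],[[0,0,15],[0,0,0],1]]}}

```text
clock: 28.3
position: [639.1, -148.7, 20.7]
eef_rot: [0.0, 0.208, 0.978, -0.0]
force: [-0.2, 0.4, -0.3]
opening: 0.2
```

```bash
python3 - <<'E'
from rig import *
import numpy as np
for n in("scene",): np.savez(f"{n}19.npz",**read_camera(n))
from ov import *
cv2.imwrite("pics/19.png",np.hstack([ov("scene19.npz",(215,220,265,270),[],8),ov("scene18.npz",(215,220,265,270),[],8)]))
E
python3 go.py
```

```text
t 28.35 pos [ 638.9 -148.6   20.1] psi 156.01 z [-5.e-04  2.e-04 -1.e+00] open 0.4 F [-0.5  0.2 -0.8] q [-0.23  0.62  0.1   1.05  0.    0.19]
```

View pics/19.png

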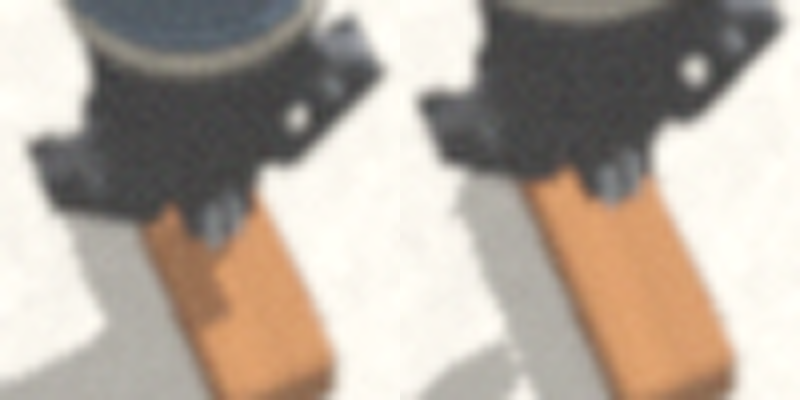

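The fingers touch nothing down to z = 20, although the block's top is at 38. Their tips also look to be above the block. The real fingertips may sit higher than the reported TCP, so I'll probe the clapper's top gently with the fingers shut.

>>> {"name": "arm_command", "arguments": {"rows": [[[0,0,3],[0,0,0],1],[[0,0,6],[0,0,0],1],[[0,0,7],[0,0,0],1],[[0,0,8],[0,0,0],1],[[0,0,8],[0,0,0],1]]}}

```text
clock: 28.85
position: [639.1, -148.6, 13.9]
eef_rot: [0.0, 0.208, 0.978, -0.0]
force: [-7.2, 1.1, 15.7]
opening: -0.0
```

>>> {"name": "arm_command", "arguments": {"rows": [[[0,0,1],[0,0,0],1],[[0,0,2],[0,0,0],1],[[0,0,2],[0,0,0],1]]}}

```text
clock: 29.15
position: [639.2, -148.7, 13.8]
eef_rot: [0.001, 0.208, 0.978, -0.0]
force: [-17.1, 4.6, 41.3]
opening: -0.3
```

>>> {"name": "arm_command", "arguments": {"rows": [[[0,0,-10],[0,0,0],1],[[0,0,-25],[0,0,0],-1],[[0,0,-30],[0,0,0],-1],[[0,0,-30],[0,0,0],-1],[[0,0,-30],[0,0,0],-1],[[0,0,-30],[0,0,0],-1],[[0,0,-30],[0,0,0],-1]]}}

```text
clock: 29.85
position: [638.8, -148.6, 40.2]
eef_rot: [-0.0, 0.208, 0.978, 0.0]
force: [-0.8, -0.0, 0.4]
opening: 84.6
```

```bash
python3 go.py 638.6 -149 -11 156
```

```text
t 29.85 pos [ 638.8 -148.6   40.2] psi 156.01 z [-9.e-04  2.e-04 -1.e+00] open 84.6 F [-0.8 -0.   0.4] q [-0.23  0.61  0.13  1.09 -0.    0.19]
shift -0.0 -0.4 51.2
turn z 0.0
```

>>> {"name": "arm_command", "arguments": {"rows": [[[0,0,12],[0,0,0],-1],[[0,0,28],[0,0,0],-1],[[0,0,42],[0,0,0],-1],[[0,0,49],[0,0,0],-1],[[0,0,51],[0,0,0],-1],[[0,0,51],[0,0,0],-1]]}}

```text
clock: 30.45
position: [639.0, -148.7, -10.3]
eef_rot: [-0.0, 0.208, 0.978, 0.0]
force: [0.0, -0.4, -0.9]
opening: 84.8
```

>>> {"name": "arm_command", "arguments": {"rows": [[[0,0,0],[0,0,0],1],[[0,0,0],[0,0,0],1],[[0,0,0],[0,0,0],1],[[0,0,0],[0,0,0],1],[[0,0,0],[0,0,0],1],[[0,0,0],[0,0,0],1]], "grip_force": 50}}

```text
clock: 31.05
position: [639.6, -148.7, -9.4]
eef_rot: [0.001, 0.208, 0.978, 0.0]
force: [-1.0, 0.0, 5.3]
opening: 45.2
```

Gripped at 45 mm. Now lift, with TCP reading about −9.5 for an underside on the table.

>>> {"name": "arm_command", "arguments": {"rows": [[[0,0,-3],[0,0,0],1],[[0,0,-12],[0,0,0],1],[[0,0,-30],[0,0,0],1],[[0,0,-55],[0,0,0],1],[[0,0,-80],[0,0,0],1],[[0,0,-95],[0,0,0],1],[[0,0,-100],[0,0,0],1],[[0,0,-100],[0,0,0],1]]}}

```text
clock: 31.85
position: [639.4, -148.8, 90.6]
eef_rot: [0.001, 0.208, 0.978, -0.0]
force: [0.2, -0.0, -1.2]
opening: 45.2
```

```bash
python3 - <<'E'
from rig import *
import numpy as np
for n in("scene",): np.savez(f"{n}20.npz",**read_camera(n))
from ov import *
cv2.imwrite("pics/20.png",ov("scene20.npz",(190,190,290,290),[],5.5))
E
python3 go.py 485.3 408.8 90 129
```

```text
t 31.9 pos [ 638.9 -148.6   89.6] psi 156.0 z [-3.e-04  1.e-04 -1.e+00] open 45.0 F [ 0.8  1.1 -2. ] q [-0.23  0.58  0.21  1.2  -0.    0.19]
shift 367.1 446.8 -0.4
turn z 27.0
```

View pics/20.png

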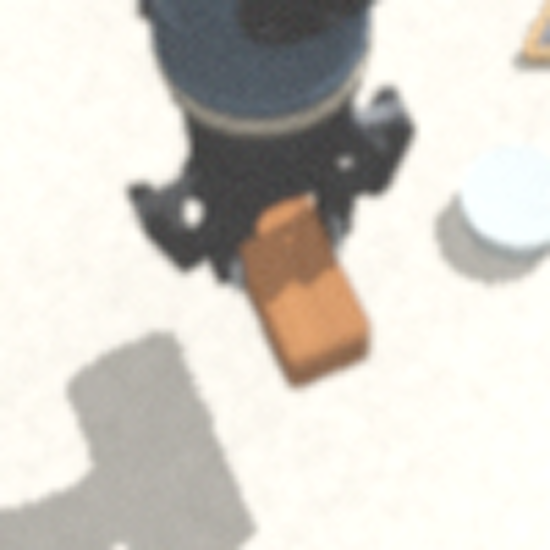

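>>> {"name": "arm_command", "arguments": {"rows": [[[7,8,0],[0,0,1],1],[[20,24,0],[0,0,3],1],[[42,51,0],[0,0,5],1],[[65,79,0],[0,0,7],1],[[88,107,0],[0,0,9],1],[[111,135,0],[0,0,11],1],[[134,163,0],[0,0,13],1],[[157,191,0],[0,0,15],1],[[180,219,0],[0,0,17],1],[[203,247,0],[0,0,19],1],[[226,275,0],[0,0,21],1],[[249,303,0],[0,0,23],1]]}}

```text
clock: 33.1
position: [533.6, 230.5, 88.8]
eef_rot: [-0.001, 0.399, 0.917, -0.001]
force: [0.5, 0.8, -1.1]
opening: 45.6
```

```bash
python3 go.py 485.3 408.8 90 129
```

```text
t 33.1 pos [533.6 230.5  88.8] psi 132.92 z [-1.6e-03 -6.0e-04 -1.0e+00] open 45.6 F [ 0.5  0.8 -1.1] q [ 0.41  0.43 -0.04  1.11  0.    1.23]
shift 163.4 86.1 -1.2
turn z 3.9
```

>>> {"name": "arm_command", "arguments": {"rows": [[[30,16,0],[0,0,2],1],[[62,33,0],[0,0,3.9],1],[[93,49,0],[0,0,3.9],1],[[120,63,0],[0,0,3.9],1],[[142,75,0],[0,0,3.9],1],[[156,82,0],[0,0,3.9],1],[[162,85.5,0],[0,0,3.9],1],[[163,86,0],[0,0,3.9],1],[[163,86,0],[0,0,3.9],1],[[163,86,0],[0,0,3.9],1]]}}

```text
clock: 34.1
position: [486.9, 406.3, 89.9]
eef_rot: [0.0, 0.43, 0.903, -0.0]
force: [2.3, 0.2, -1.6]
opening: 45.2
```

```bash
python3 go.py 485.3 408.8 12 129
```

```text
t 34.1 pos [486.9 406.3  89.9] psi 129.05 z [-0.e+00 -2.e-04 -1.e+00] open 45.2 F [ 2.3  0.2 -1.6] q [ 0.7   0.53  0.13  1.17 -0.    1.58]
shift 3.0 0.3 77.9
turn z 0.0
```

>>> {"name": "arm_command", "arguments": {"rows": [[[3,0,12],[0,0,0],1],[[3,0,35],[0,0,0],1],[[3,0,58],[0,0,0],1],[[3,0,72],[0,0,0],1],[[3,0,77],[0,0,0],1],[[3,0,77],[0,0,0],1]]}}

```text
clock: 34.7
position: [484.3, 409.0, 12.1]
eef_rot: [-0.0, 0.43, 0.903, -0.001]
force: [-0.1, 1.0, -0.7]
opening: 44.7
```

```bash
python3 - <<'E'
from rig import *
import numpy as np
for n in("scene","top"): np.savez(f"{n}21.npz",**read_camera(n))
from ov import *
R=lambda x,y,a:(lambda P:np.c_[P[:,:2]@np.array([[np.cos(a),np.sin(a)],[-np.sin(a),np.cos(a)]])+[x,y],P[:,2]])
f=R(485.3,408.8,np.radians(129))
m=[f(poly(rect(160,76),[11])),f(poly(rect(148,64),[11]))]
cv2.imwrite("pics/21.png",np.hstack([ov("scene21.npz",(280,90,350,160),m,5.5),ov("top21.npz",(55,180,125,250),m,5.5)]))
E
python3 go.py 485.3 408.8 -5.5 129
```

```text
t 34.8 pos [485.  409.7  13.5] psi 129.1 z [ 6.e-04  6.e-04 -1.e+00] open 45.1 F [-1.   0.3 -0.6] q [0.7  0.58 0.01 1.   0.   1.59]
shift -0.9 -0.4 19.0
turn z 0.1
```

View pics/21.png

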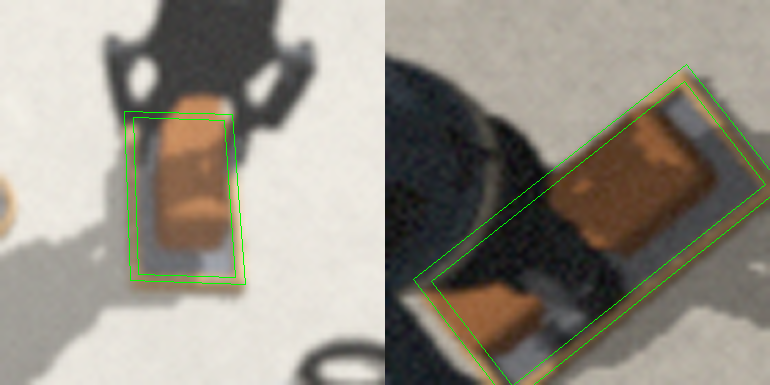

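>>> {"name": "arm_command", "arguments": {"rows": [[[-0.5,0,6],[0,0,0],1],[[-0.5,0,12],[0,0,0],1],[[-0.5,0,16],[0,0,0],1],[[-0.5,0,18],[0,0,0],1],[[-0.5,0,18],[0,0,0],1]]}}

```text
clock: 35.3
position: [484.9, 409.2, -5.1]
eef_rot: [-0.0, 0.43, 0.903, -0.0]
force: [0.0, 0.7, -1.4]
opening: 45.1
```

>>> {"name": "arm_command", "arguments": {"rows": [[[0,0,0.7],[0,0,0],1],[[0,0,1.4],[0,0,0],1],[[0,0,1.4],[0,0,0],1]]}}

```text
clock: 35.6
position: [485.0, 409.3, -5.4]
eef_rot: [0.0, 0.43, 0.903, 0.0]
force: [-6.1, -4.5, 15.8]
opening: 45.1
```

Floor contact. Release, retract and check everything.

>>> {"name": "arm_command", "arguments": {"rows": [[[0,0,-0.7],[0,0,0],1],[[0,0,-0.7],[0,0,0],-0.4],[[0,0,-0.7],[0,0,0],-0.8],[[0,0,-0.7],[0,0,0],-1],[[0,0,-0.7],[0,0,0],-1],[[0,0,-0.7],[0,0,0],-1],[[0,0,-15],[0,0,0],-1],[[0,0,-45],[0,0,0],-1],[[0,0,-90],[0,0,0],-1],[[0,0,-135],[0,0,0],-1]]}}

```text
clock: 36.6
position: [484.5, 408.8, 129.7]
eef_rot: [-0.0, 0.43, 0.903, -0.0]
force: [0.5, 0.8, 0.2]
opening: 85.4
```

```bash
python3 go.py 420 -60 250 129
```

```text
t 36.6 pos [484.5 408.8 129.7] psi 129.11 z [-8.e-04 -7.e-04 -1.e+00] open 85.4 F [0.5 0.8 0.2] q [0.7  0.52 0.21 1.26 0.   1.59]
shift -323.1 -345.7 -120.3
turn z 0.1
```

>>> {"name": "arm_command", "arguments": {"rows": [[[-27,-29,-30],[0,0,0],-1],[[-54,-58,-60],[0,0,0],-1],[[-81,-86,-90],[0,0,0],-1],[[-108,-115,-120],[0,0,0],-1],[[-135,-144,-120],[0,0,0],-1],[[-162,-173,-120],[0,0,0],-1],[[-189,-202,-120],[0,0,0],-1],[[-216,-231,-120],[0,0,0],-1],[[-243,-260,-120],[0,0,0],-1],[[-270,-289,-120],[0,0,0],-1],[[-285,-305,-120],[0,0,0],-1],[[-285,-305,-120],[0,0,0],-1]]}}

```text
clock: 37.8
position: [427.7, -6.5, 248.8]
eef_rot: [0.0, 0.431, 0.902, -0.0]
force: [0.9, 0.1, -0.1]
opening: 85.8
```

```bash
python3 - <<'E'
from rig import *
import numpy as np
for n in("scene","top"): np.savez(f"{n}22.npz",**read_camera(n))
from ov import *
cv2.imwrite("pics/22s.png",ov("scene22.npz",(110,90,370,290),[],3))
cv2.imwrite("pics/22t.png",ov("top22.npz",(50,120,410,300),[],2.2))
a=load("top0.npz")["color"].astype(int);b=load("top22.npz")["color"].astype(int)
for n,s in(("shears",(100,130,170,200)),("tin",(236,132,268,165))):
    x0,y0,x1,y1=s;print(n,abs(a-b)[y0:y1,x0:x1].max(2).mean(),cv2.phaseCorrelate(a[y0:y1,x0:x1].mean(2),b[y0:y1,x0:x1].mean(2)))
E
python3 go.py
```

```text
shears 32.75244897959184 ((-0.06829653304551186, 0.02897187693137937), 0.9165630494367724)
tin 49.46306818181818 ((0.1363823761883296, -0.5974539779950092), 0.38112295134866553)
t 37.9 pos [428.1  -4.5 248.6] psi 129.03 z [ 3.e-04  2.e-04 -1.e+00] open 85.1 F [-0.6  0.5  0.3] q [-0.01  0.06 -0.11  1.4   0.    0.88]
```

View pics/22s.png

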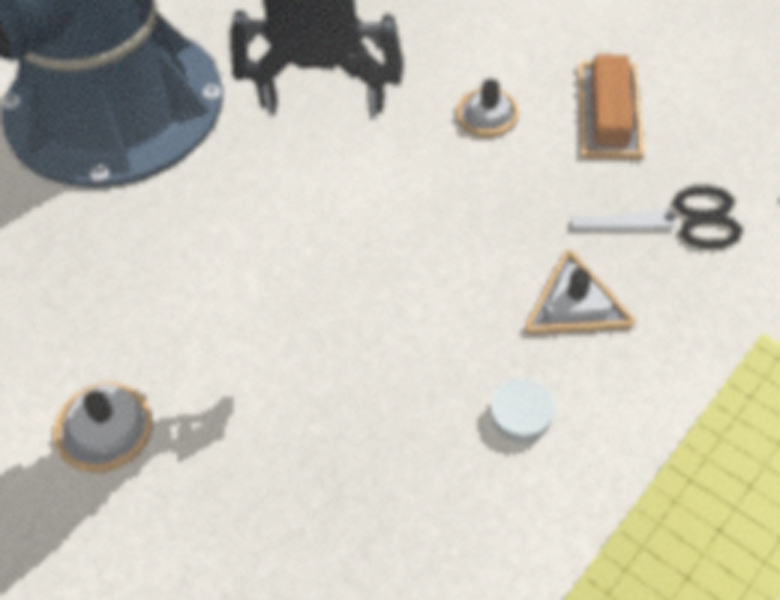

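View pics/22t.png

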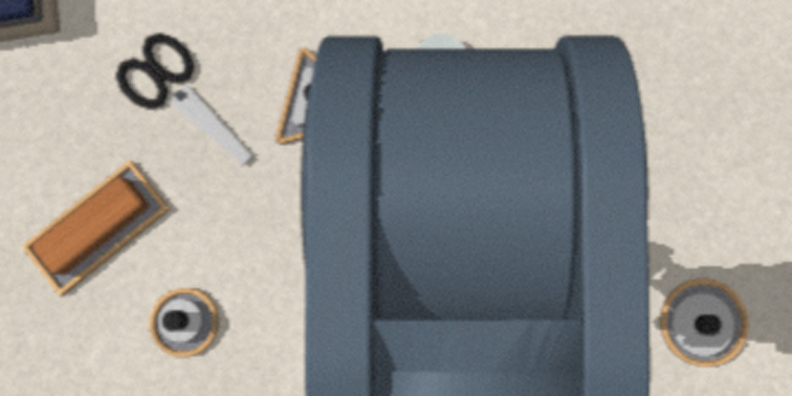

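```bash
python3 - <<'E'
from ov import *
R=lambda x,y,a:(lambda P:np.c_[P[:,:2]@np.array([[np.cos(a),np.sin(a)],[-np.sin(a),np.cos(a)]])+[x,y],P[:,2]])
def show(tag,off):
    f=R(485.3+off[0],408.8+off[1],np.radians(129))
    m=[f(poly(rect(160,76),[11])),f(poly(rect(130,46),[4])),f(poly(rect(130,46),[42]))]
    g=[ring(51,11)+[363.6+off[0],-302+off[1],0],ring(36,4)+[363.6+off[0],-302+off[1],0],ring(36,22)+[363.6+off[0],-302+off[1],0]]
    return m,g
ms,gs=show("s",(2.5,-1.5));mt,gt=show("t",(-2.5,1.5))
a=np.hstack([ov("scene22.npz",(280,95,345,160),ms,6),ov("top22.npz",(55,185,120,250),mt,6)])
b=np.hstack([ov("scene22.npz",(115,200,180,265),gs,6),ov("top22.npz",(340,235,405,300),gt,6)])
cv2.imwrite("pics/23.png",cv2.resize(np.vstack([a,b]),(600,600)))
A=load("scene0.npz")["color"].mean(2);B=load("scene22.npz")["color"].mean(2)
for n,(x0,y0,x1,y1) in dict(tin=(268,212,302,246),shears=(296,146,362,178)).items(): print(n,cv2.phaseCorrelate(A[y0:y1,x0:x1].copy(),B[y0:y1,x0:x1].copy()))
E
```

```text
tin ((0.04636968502870786, 0.005688196450581273), 0.9679392477849516)
shears ((-0.0045074679793017935, -0.054338703719942316), 0.9588471015394635)
```

View pics/23.png

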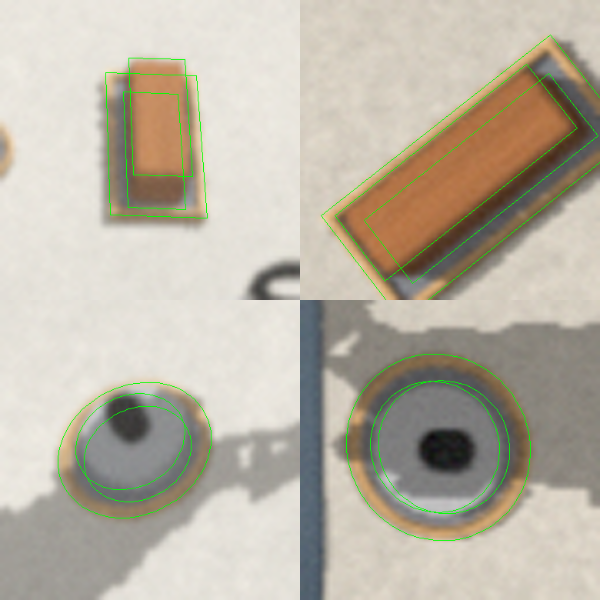

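```bash
python3 -c "
from rig import *
print(sign_off(), read_state()['clock'])"
```

```text
the job is handed in; nothing more can be done
the job is handed in; nothing more can be done
```

All four tools are in their own trays, released, and I handed the job in just after 37.9 s on the clock (limit 102 s). `sign_off` gives no verdict.

**Last checks, by eye and overlay on the camera pictures:**
- **Big weight and clapper:** both look flat on the tray floor and inside the rim. Their outlines match the expected placed positions to a few mm in both views.
- **Small and triangular weights:** both look flat and inside the rim. The arm hid part of the triangular tray in the final top view, so for that one I rely on the scene view and an earlier clear top view.
- **Shears and pin tin:** the scene view shows under 0.1 pixel of movement. In the top view the arm hid the tin, so that comparison was useless.

**What went wrong or disagreed:**
- **Fingertip height:** the fingertips were really about 24 mm higher than the reported TCP height. The knobs were therefore held only near their tops, and the first grasp of the clapper closed above it. I found this by touching the clapper's top with the shut fingers (up to 41 N on the wrist), then regripped lower.
- **Sign error:** I mistyped one number while carrying the big weight, which jerked the arm. The weight met the tray floor about 3 mm early, probably slightly tilted or slipped in the grip, and I pressed it to about 44 N (wrist force) before backing off. I then released it near the floor and it settled.
- **Camera agreement:** the two cameras differed by 3 to 5 mm on positions, so I used their averages.

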